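Pack a soap ball and hover the lid over the gift tin

TASK

Lower the orange soap ball gently into the open green tin until it lies on the bottom, and let go of it without dropping it from a height. Then take the yellow lid by its black handle, carry it across over the top of the rack of cardboard tubes and finish holding it level, centred and squared up about one centimetre above the tin's rim, not touching the tin, ready for a final look inside: keep hold of it and do not put it down. Do not touch the tube rack, and leave the tin and everything else on the bench where it is.

Things in the scene. Friction and masses are not known exactly. Their poses are not given: they have to be found in the camera images.
- soap_center (a point): centre of the orange soap ball, a hard smooth sphere 50 mm in diameter, about 70 g. It sits on a grey stand (three upright steel pins, 42 mm wide over all and 24 mm high, on a round foot 68 mm wide and 4 mm high), its centre 43 mm above the bench. Either side of the rack.
- white_soap_center (a point): centre of the white soap ball, same size, on an identical stand on the other side of the rack; leave it alone.
- tin_rim (a point): centre of the mouth of the open green tin, at rim height, z up. Tin: 160 mm along its x, 120 mm along its y, 85 mm high, walls and floor 3 mm thick, about 350 g, loose on a fixed round steel plate 198 mm wide and 12 mm high, so the rim is 97 mm above the bench. Tin and lid stand on opposite sides of the rack, either way round.
- tin: the same green tin; its origin is the centre of its underside, 85 mm below the rim; same axes.
- lid_grip (a point): grip point in the lid's black handle: on the lid's central axis, 46 mm above the lower edge of its skirt (lid lies skirt down on the bench), z up. Handle block 56 mm long along x, 16 mm thick along y (pinch across y), top 62 mm above that edge; it stands on a steel foot 60 by 30 mm whose top is 18 mm above that edge.
- lid: the yellow slip-on lid, 170 mm along x, 130 mm along y, 12 mm high with a downward skirt 3 mm thick, about 200 g. Origin on its central axis at the skirt's lower edge; same axes as the grip point. Its long side (x) goes along the tin's long side (x); either way round fits.
- soap: the orange soap ball (origin at the bottom of the ball as built, turns as it rolls; use its centre).
- rack: fixed rack holding two cardboard tubes one above the other, lying along its own x: 420 mm long, 67 mm wide over its uprights, top of the upper tube 120 mm and of the uprights 122 mm above the bench. It stands between the tin and the lid. Origin: centre of its underside on the bench.
- can: bystander: blue can, 66 mm in diameter, 100 mm high; origin at its underside.
- oil: bystander: amber bottle, 56 mm in diameter, 150 mm high; origin at its underside.
- tape: bystander: brown roll of packing tape lying flat, 90 mm in diameter, 35 mm high; origin at its underside.
- driver: bystander: screwdriver with a blue handle lying on the bench; origin at its underside.
Not all that is in view belongs to the job. Of the things that look like the soap, the smallest one is meant.

How it is judged (in metres and radians):
On the way, in this order (a step that is already met when the one before it is completed fails the run):
1. the orange soap lies on the floor of the tin, let go (x of soap_center in the frame of tin_rim between -0.077 and 0.077 m and y of soap_center in the frame of tin_rim between -0.057 and 0.057 m and z of soap_center in the frame of tin_rim between -0.085 and -0.05 m and contact force between the fingers and soap below 0.05 N and linear speed of soap below 0.1 m/s), for 0.2 s.
2. the held lid is over the tube rack, above its top (z of lid in the frame of rack above 0.122 m and y of lid in the frame of rack between -0.06 and 0.06 m and x of lid in the frame of rack between -0.28 and 0.28 m and contact force between the fingers and lid above 1 N), for 0.05 s.
At the end, for the whole second after the job is handed in: The still lid is held in the fingers, skirt 3 to 22 mm above the tin's rim, centred within 9 mm each way, squared within 0.1 rad, level within 0.08 rad, not touching the tin; the orange soap lies free on the tin's floor; the tin is within 20 mm of its start (x of lid_grip in the frame of tin_rim between -0.009 and 0.009 m and y of lid_grip in the frame of tin_rim between -0.009 and 0.009 m and z of lid_grip in the frame of tin_rim between 0.049 and 0.068 m and angle between the x axis of lid and the x axis of tin, either way round below 0.1 rad and angle between lid's own z axis and vertical below 0.08 rad and contact force between lid and tin below 0.05 N and contact force between the fingers and lid above 1 N and linear speed of lid below 0.02 m/s and angle between tin's own z axis and vertical below 0.05 rad and distance of tin from where it was at the start of the episode below 0.02 m and x of soap_center in the frame of tin_rim between -0.077 and 0.077 m and y of soap_center in the frame of tin_rim between -0.057 and 0.057 m and z of soap_center in the frame of tin_rim between -0.085 and -0.05 m and contact force between the fingers and soap below 0.05 N); the arm keeps its last pose, push and grip.
It fails at once if the soap is dropped into the tin from a height (falls free at over 0.6 m/s, about 18 mm) (contact force between the fingers and soap below 0.05 N and linear speed of soap above 0.6 m/s and horizontal distance between soap_center and tin_rim below 0.1 m and z of soap_center in the frame of tin_rim below 0.1 m).
It fails at once if the held soap is pressed hard on the tin (over 20 N) (contact force between soap and tin above 20 N and contact force between the fingers and soap above 0.5 N).
It fails at once if the tin is shoved more than 20 mm or tipped (distance of tin from where it was at the start of the episode above 0.02 m or angle between tin's own z axis and vertical above 0.15 rad).
It fails at once if the tube rack is touched (over 1 N) (contact force between rack and anything else above 1 N).
It fails at once if a bystander is moved more than 30 mm (distance of any of white_soap_center, can, oil, tape, driver from where it was at the start of the episode above 0.03 m).
It also fails if it takes over 67 s, if anything falls off the work surface, if the arm or the gripper's body presses on something with over 40 N, if the wrist force passes 120 N, or if a joint passes its speed limit or range.

ROBOT

A 6-joint arm with a two-finger parallel gripper is mounted at the origin on the work surface. World frame = base frame: x ahead of the robot, y to its left, z up, the work surface at z = 0. Lengths are in mm, angles in rad, forces in N, time in s.
With the tool pointing down it reaches from about 350 to 775 mm from the base axis. Payload 7.3 kg.
Tool frame: the origin (TCP) lies at the very end of the fingers, on their centre line; the grasp point (between the pads) lies 19 mm behind it (pinch_z is the distance from the TCP to the grasp point, in mm); z points along the fingers, y is the direction in which the jaws open and shut (so a half turn about z gives the same grasp; the last joint's range is limited). The gripper opens to 92 mm and grips with 3 to 60 N. Pads are 19 mm wide; open, the fingers measure 130 mm over their backs; the gripper's body (75 mm by 190 mm) begins 47 mm behind the grasp point.
Start: joints at [-1.286, 0.342, 1.524, -0, 1.275, -0.146], TCP at [219.264, -477.045, 192.741] pointing down, gripper open.
Joint ranges: [-2.53, 2.53], [-0.77, 2.02], [0.04, 2.7], [-1, 4.14], [0.28, 2.66], [-3.11, 3.11]. Speed limits (rad/s): [2.57, 2.57, 3.14, 3.14, 3.14, 3.14].

INTERFACE

Orientations are given as [roll, pitch, yaw] about the fixed x, y, z axes, in that order (R = Rz(yaw) Ry(pitch) Rx(roll)).
In Python, from plant import * gives the robot as it stands.
- The arm moves only by the tool step_arm, never from a script. Its argument "moves" is one flat list of numbers, 7 for each row, row after row: the shift along the tool's x, y, z scaled (see below), then the turn, a rotation vector about the tool's x, y, z scaled (see below), then the closure, from -1 (fully open) to 1 (shut). A call has 1 to 8 rows; each row shifts and turns the pose as measured when the row begins, along the tool's axes as they then stand; what a row does not reach is not made up. The controller multiplies each number of a shift by 2 cm and each number of a turn by 4 degrees. A row lasts 1/12 s, in which the tool goes at most 41.7 mm and 7.16 degrees, less where a joint would pass 70% of its speed; a pose out of reach is approached as far as the arm can. A call with a number of a shift or a turn outside -1 to 1 is refused whole. A call with a gripper value outside its range is refused whole. The fingers move at their own pace and stop on an object; the grip force is fixed at half the most. Time passes only in rows, so rows that do not move let the fingers close. It gives the time, the measured TCP pose, the force and the opening at its end, in the units of the state.
- get_obs(): the state, without advancing time (a new reading comes with each control period).
- capture(name): name is "side" or "top" or "wrist"; returns the picture (384x512x3 uint8, red, green, blue); there is no depth.
- get_calibration(name): a dict with "mtx" (3x3 intrinsics, pixels), "k1" (the pictures are not rectified: a ray, as slopes to the right and down, at radius r is drawn at 1 + k1 r^2 times it, then the intrinsics apply), "eye" and "orientation" of the camera in the world; the wrist camera has in their place "mount" (4x4, takes a point from camera to tool coordinates, whose origin is the TCP and whose axes are the flange's). Camera axes: x right, y down, z forward; pixel columns grow to the right and rows downward; lengths in mm; the calibration is good to about 2 mm. A picture is of the moment at which its call begins: read the wrist's pose just before it. get_calibration takes no time and is no camera call.
- close_job(): hands the job in, once; it reports no verdict.
The state is a dict: "time": time; "joint_positions": joint angles; "dq": joint speeds; "tau": joint torques, N m; "tool_pos": TCP position; "tcp_rot": TCP orientation; "contact_force": force on the tool from outside, world axes, zero at the start; "moment": the same for the moment, N m; "grip_width": finger opening in mm.
Only numpy, scipy, OpenCV 4.12 (cv2) and the standard library are available. Lean on these libraries where they do the work, as an engineer would, in place of code of your own. Each camera call takes 0.05 s, during which the arm holds its last target.

## Working session

There is one attempt and no reset: what is moved stays moved. The work goes in short steps, Python scripts to look and compute and a tool call to move; the robot and the scene stay as the last step left them, time stands still between calls to the robot, and variables do not carry over. Pictures are saved under pics/ and viewed, and the job is handed in when it is done.

Besides the shell and the picture viewer there is one more tool, called after "Request:" as name(argument=value, ...), one argument or row to a line, values as JSON. step_arm: Moves the arm, as the interface text tells. Shifts and turns lie within -1 to 1; 1 stands for 2 cm of shift or 4 degrees of turn. Its arguments: {"type":"object","properties":{"moves":{"type":"array"}},"required":["moves"]}

```bash
mkdir -p pics; ls
cat > h.py <<'E'
from plant import *
import numpy as np, cv2
from scipy.spatial.transform import Rotation as R
E
python3 - <<'E'
from h import *
o=get_obs();print(o)
for n in ("side","top","wrist"):
    im=capture(n); cv2.imwrite(f"pics/{n}0.png",im[:,:,::-1]); print(n,get_calibration(n))
E
```

```text
pics
{'time': 0.0, 'joint_positions': array([-1.28599308e+00,  3.42723016e-01,  1.52503029e+00, -3.29793030e-05,
        1.27541087e+00, -1.45999804e-01]), 'dq': array([ 6.95502329e-04,  5.88499035e-05,  3.35271033e-04, -6.77045835e-04,
        8.14493523e-04,  1.48033803e-03]), 'tau': array([-2.78226122e-03, -4.31250465e+01, -2.44225019e+01,  7.15340814e-02,
        5.58321748e-02, -9.66463176e-05]), 'tool_pos': array([ 219.11636314, -476.56849597,  192.04023063]), 'tcp_rot': array([-3.14003326e+00, -1.97427882e-04,  4.30812522e-01]), 'contact_force': array([ 0.40487201, -0.34796599,  0.36973305]), 'moment': array([ 0.00996089,  0.03667089, -0.04470786]), 'grip_width': 91.83471897207869}
side {'mtx': array([[486.23762873,   0.        , 256.38374425],
       [  0.        , 486.23762873, 184.06089293],
       [  0.        ,   0.        ,   1.        ]]), 'k1': -0.08272943708011454, 'eye': array([ 416.06874652,  982.15288503, 1018.68521479]), 'orientation': array([-2.30800842, -0.01548779, -2.9621192 ])}
top {'mtx': array([[418.73066158,   0.        , 248.88141161],
       [  0.        , 418.73066158, 192.95091778],
       [  0.        ,   0.        ,   1.        ]]), 'k1': 0.019858346584639325, 'eye': array([ 430.1905902 ,    6.16375527, 1380.60870657]), 'orientation': array([-3.02177254, -0.00863068, -1.54225233])}
wrist {'mtx': array([[328.411787  ,   0.        , 259.43257105],
       [  0.        , 328.411787  , 187.25843044],
       [  0.        ,   0.        ,   1.        ]]), 'k1': -0.08142564638556954, 'mount': array([[-4.46308886e-04, -9.51767685e-01, -3.06819287e-01,
         8.36109356e+01],
       [ 9.99999605e-01, -1.88792672e-04, -8.68986912e-04,
        -6.66533387e-01],
       [ 7.69148428e-04, -3.06819554e-01,  9.51767393e-01,
        -1.91980891e+02],
       [ 0.00000000e+00,  0.00000000e+00,  0.00000000e+00,
         1.00000000e+00]])}
```

View pics/side0.png

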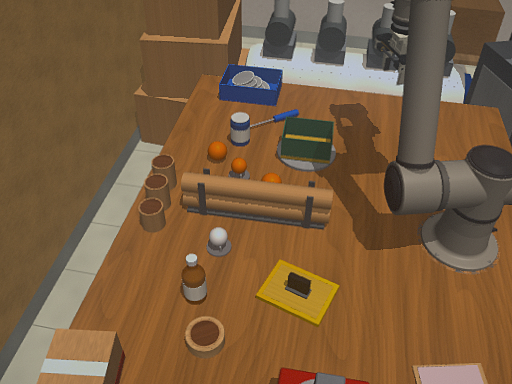

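View pics/top0.png

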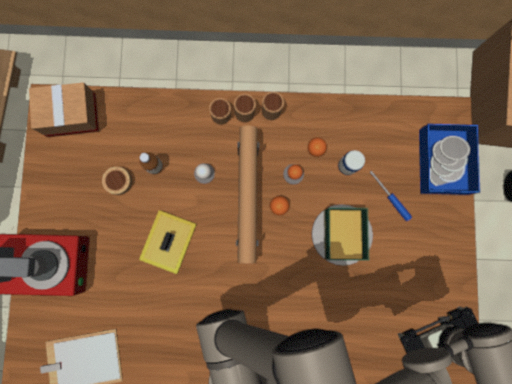

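View pics/wrist0.png

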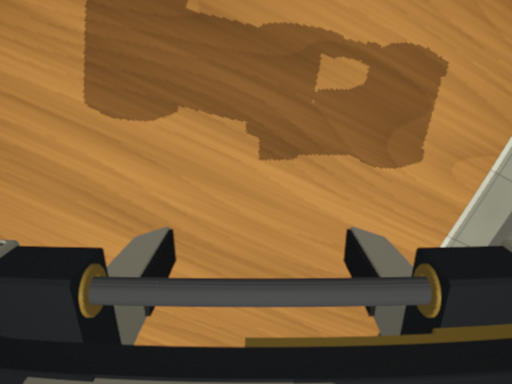

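In the top view the orange candidates are (295,172), which is on a grey stand, (317,147) and (280,205). I choose the one on the stand, which is also the smallest. I'll check it in a close crop.

```bash
cat >> h.py <<'E'
def crop(im,x0,y0,w,h,s,name):
    c=im[y0:y0+h,x0:x0+w,::-1]
    c=cv2.resize(c,None,fx=s,fy=s,interpolation=cv2.INTER_CUBIC); 
    cv2.imwrite("pics/"+name,c)
def cam(n,o=None):
    c=get_calibration(n)
    if "eye" in c: return c,R.from_euler('xyz',c["orientation"]).as_matrix(),np.array(c["eye"])
    T=R.from_euler('xyz',o["tcp_rot"]).as_matrix(); m=c["mount"]
    return c,T@m[:3,:3],T@m[:3,3]+o["tool_pos"]
def ray(n,uv,o=None):
    c,Rm,e=cam(n,o)
    uv=np.atleast_2d(np.asarray(uv,float))
    p=cv2.undistortPoints(uv[:,None],c["mtx"],np.array([c["k1"],0,0,0.]),).reshape(-1,2)
    return e,(Rm@np.c_[p,np.ones(len(p))].T).T
def plane(n,uv,z,o=None):
    e,d=ray(n,uv,o); return e+d*((z-e[2])/d[:,2])[:,None]
def proj(n,P,o=None):
    c,Rm,e=cam(n,o); P=np.atleast_2d(np.asarray(P,float))
    return cv2.projectPoints(P[:,None],cv2.Rodrigues(Rm.T)[0],-Rm.T@e,c["mtx"],np.array([c["k1"],0,0,0.]))[0].reshape(-1,2)
E
python3 - <<'E'
from h import *
im=cv2.imread("pics/top0.png")[:,:,::-1]
crop(im,265,130,130,140,5,"t_a.png"); crop(im,130,120,140,160,4,"t_b.png")
im=cv2.imread("pics/side0.png")[:,:,::-1]
crop(im,170,90,180,150,4,"s_a.png");crop(im,170,180,180,150,4,"s_b.png")
E
```

```text
(no output)
```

View pics/t_a.png

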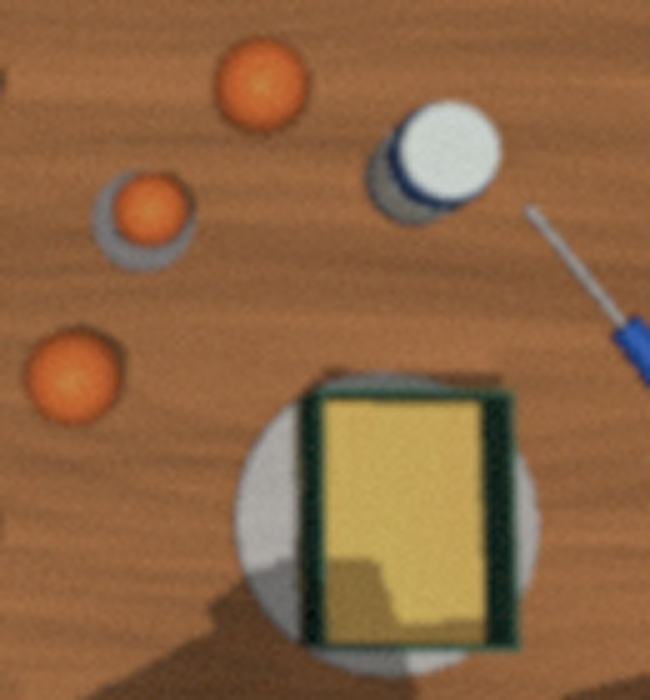

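View pics/t_b.png

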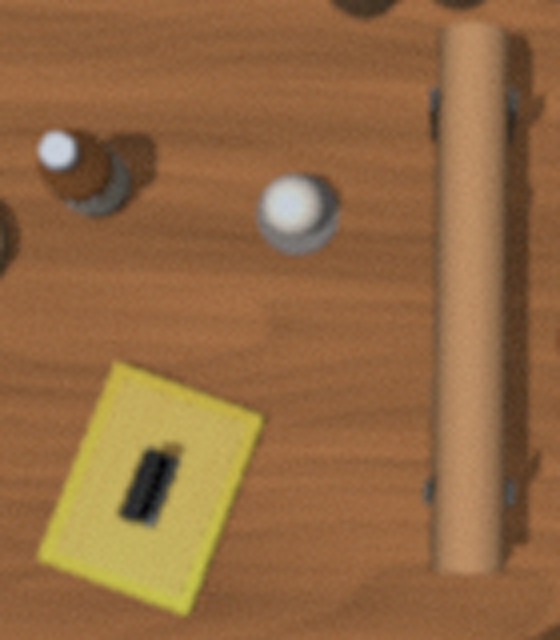

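View pics/s_a.png

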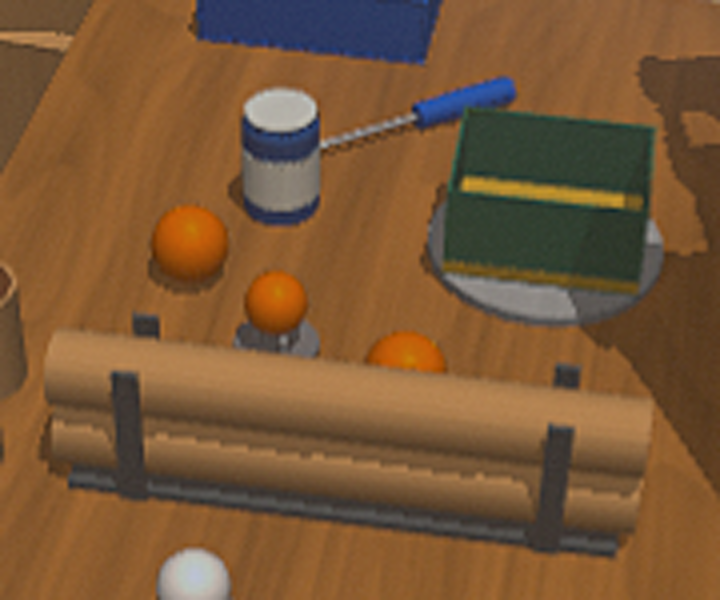

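View pics/s_b.png

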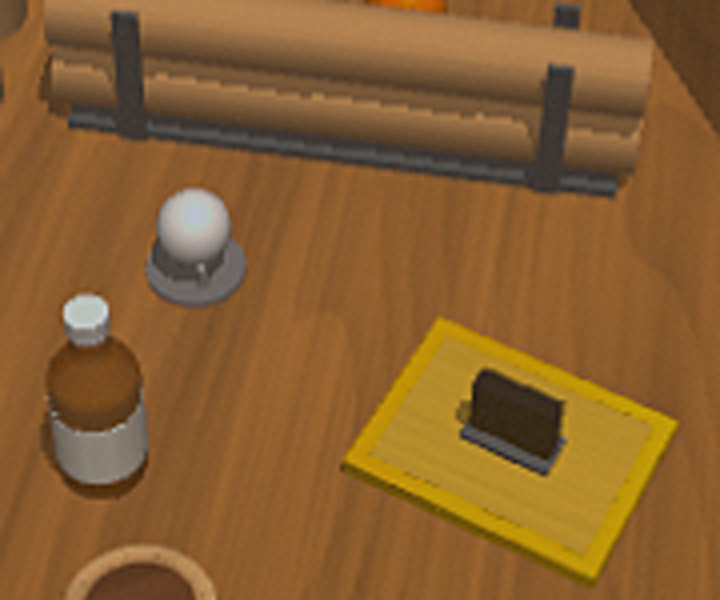

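Run:
```python
from h import *
f=lambda c,s,o:(np.array(c,float)+.5)/s-.5+np.array(o)
A=lambda c:f(c,5,(265,130)); B=lambda c:f(c,4,(130,120))
SA=lambda c:f(c,4,(170,90)); SB=lambda c:f(c,4,(170,180))
def tri(u,v):
    e1,d1=ray("top",u);e2,d2=ray("side",v);d1=d1[0]/np.linalg.norm(d1);d2=d2[0]/np.linalg.norm(d2)
    s=np.linalg.lstsq(np.c_[d1,-d2],e2-e1,rcond=None)[0]; p,q=e1+s[0]*d1,e2+s[1]*d2
    return (p+q)/2,np.linalg.norm(p-q)
np.set_printoptions(precision=1,suppress=True)
print("soap",plane("top",A([150,211]),43),plane("side",SA([276,303]),43),tri(A([150,211]),SA([276,303])))
print("rim top",t:=plane("top",A([[303,392],[513,392],[520,648],[300,645]]),97),t.mean(0))
print("rim side",t:=plane("side",SA([[463,108],[656,128],[640,292],[446,275]]),97),t.mean(0))
l=plane("top",B([[116,360],[265,417],[188,615],[37,560]]),12);print("lid top",l,l.mean(0),[np.linalg.norm(l[i]-l[i-1]) for i in range(4)])
l=plane("side",SB([[441,318],[679,425],[594,575],[343,462]]),12);print("lid side",l,l.mean(0),[np.linalg.norm(l[i]-l[i-1]) for i in range(4)])
print("rack top",plane("top",B([[472,22],[468,572]]),120), "bottle",plane("top",B([57,150]),150),"can",plane("top",A([450,150]),100),"white",plane("top",B([291,205]),43))
print("rack uprights",plane("top",B([[435,90],[514,95],[428,480],[512,485]]),122))
print("oranges",plane("top",A([[262,84],[73,378]]),34))
```

```text
soap [[ 664.9 -146.9   43. ]] [[ 662.8 -152.4   43. ]] (array([ 662.7, -146.3,   48.3]), np.float64(2.4613677622966357))
rim top [[ 545.3 -236.6   97. ]
 [ 549.1 -365.8   97. ]
 [ 393.5 -369.    97. ]
 [ 391.4 -235.7   97. ]] [ 469.8 -301.8   97. ]
rim side [[ 548.1 -368.    97. ]
 [ 387.2 -372.    97. ]
 [ 386.  -155.5   97. ]
 [ 530.9 -146.6   97. ]] [ 463.  -260.5   97. ]
lid top [[531.7 292.3  12. ]
 [488.7 168.8  12. ]
 [328.6 223.4  12. ]
 [368.8 346.7  12. ]] [429.4 257.8  12. ] [np.float64(171.70060762426832), np.float64(130.73494085951617), np.float64(169.1953768371318), np.float64(129.65570777642012)]
lid side [[485.2 166.3  12. ]
 [325.  223.5  12. ]
 [368.3 341.4  12. ]
 [528.3 290.3  12. ]] [426.7 255.4  12. ] [np.float64(131.27211758226673), np.float64(170.13664379229135), np.float64(125.58617774810492), np.float64(167.9657930218654)]
rack top [[793.2   9.5 120. ]
 [373.6   0.4 120. ]] bottle [[676.8 315.7 150. ]] can [[ 698.9 -326.5  100. ]] white [[658.9 151.6  43. ]]
rack uprights [[738.2  36.4 122. ]
 [736.1 -24.4 122. ]
 [440.6  32.2 122. ]
 [438.7 -30.6 122. ]]
oranges [[ 753.2 -220.1   34. ]
 [ 555.7  -99.8   34. ]]
```

The scene reads as follows:
- **Soap:** about (664,-148). It's the smallest orange ball and the only one on a stand.
- **Tin:** about (469,-308), with its long axis nearly along world x.
- **Lid:** about (428,257), yaw about -0.325.
- **Rack:** y about ±35, x from 374 to 793.

The gripper body starts 66 mm behind the fingertips, so I'll hold the soap near the tips to keep the body above the rim. I'll use tool yaw π/2, which puts the jaws along the tin's long side. I turn first.

Request:
step_arm(
  moves=[0,0,0,0,0,-1,-1,0,0,0,0,0,-1,-1,0,0,0,0,0,-1,-1,0,0,0,0,0,-1,-1,0,0,0,0,0,-1,-1,0,0,0,0,0,-1,-1,0,0,0,0,0,-1,-1,0,0,0,0,0,-1,-1],
)

```text
time: 0.82
tool_pos: [218.6, -475.0, 189.6]
tcp_rot: [-3.136, -0.005, 1.014]
contact_force: [-0.3, -0.7, -0.5]
grip_width: 91.4
```

Request:
step_arm(
  moves=[0,0,0,0,0,-1,-1,0,0,0,0,0,-1,-1,0,0,0,0,0,-1,-1,0,0,0,0,0,-1,-1,0,0,0,0,0,-1,-1,0,0,0,0,0,-1,-1,0,0,0,0,0,-1,-1,0,0,0,0,0,-1,-1],
)

```text
time: 1.48
tool_pos: [218.2, -473.2, 187.0]
tcp_rot: [-3.138, -0.013, 1.601]
contact_force: [1.0, -0.3, -0.3]
grip_width: 92.1
```

Request:
step_arm(
  moves=[0.73,1,-0.05,0,0,0,-1,0.73,1,-0.05,0,0,0,-1,0.73,1,-0.05,0,0,0,-1,0.73,1,-0.05,0,0,0,-1,0.73,1,-0.05,0,0,0,-1,0.73,1,-0.05,0,0,0,-1,0.73,1,-0.05,0,0,0,-1,0.73,1,-0.05,0,0,0,-1],
)

```text
time: 2.15
tool_pos: [375.9, -348.3, 193.4]
tcp_rot: [-3.135, -0.017, 1.597]
contact_force: [-0.0, -0.7, 0.2]
grip_width: 92.0
```

Request:
step_arm(
  moves=[0.7,1,0,0,0,0,-1,0.7,1,0,0,0,0,-1,0.7,1,0,0,0,0,-1,0.7,1,0,0,0,0,-1,0.7,1,0,0,0,0,-1,0.7,1,0,0,0,0,-1,0.7,1,0,0,0,0,-1,0.7,1,0,0,0,0,-1],
)

```text
time: 2.82
tool_pos: [539.2, -223.9, 192.2]
tcp_rot: [-3.131, -0.019, 1.597]
contact_force: [0.4, 0.1, 0.0]
grip_width: 91.9
```

Request:
step_arm(
  moves=[0.6,1,0,0,0,0,-1,0.6,1,0,0,0,0,-1,0.6,1,0,0,0,0,-1,0.6,1,0,0,0,0,-1,0.6,1,0,0,0,0,-1,0.6,0.8,0,0,0,0,-1,0,0,0,0,0,0,-1],
)

```text
time: 3.4
tool_pos: [660.1, -139.7, 188.3]
tcp_rot: [-3.126, -0.023, 1.601]
contact_force: [0.4, 0.1, -0.4]
grip_width: 91.5
```

Run:
```python
from h import *
o=get_obs();im=capture("wrist");print(o["tool_pos"],o["tcp_rot"])
cv2.imwrite("pics/w1.png",im[:,:,::-1]);print(proj("wrist",[[664,-148,43]],o))
```

```text
[ 660.05853459 -139.68111624  188.28215991] [-3.12646428 -0.02303845  1.60142113]
[[265.30427729 176.23222233]]
```

View pics/w1.png

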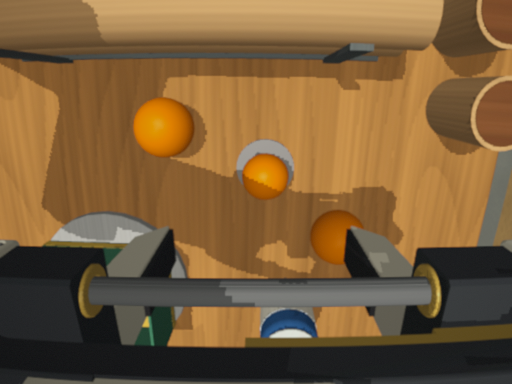

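The soap sits at (265,176) in the wrist view, right where (664,-148,43) projects. Next I work out the levelling and descent.

```bash
cat >> h.py <<'E'
def go(t,yaw):
    o=get_obs();Rc=R.from_euler('xyz',o["tcp_rot"])
    s=Rc.inv().apply(np.array(t)-o["tool_pos"])/20
    w=np.degrees((Rc.inv()*R.from_euler('xyz',[np.pi,0,yaw])).as_rotvec())/4
    print("t",round(o["time"],2),"pos",o["tool_pos"].round(1),o["tcp_rot"].round(3),"F",o["contact_force"].round(1),"w",round(o["grip_width"],1),"| shift units",s.round(2),"turn units",w.round(2))
E
python3 -c "
from h import *
go([664,-148,100],1.59)"
```

```text
t 3.45 pos [ 658.8 -140.9  188.1] [-3.125 -0.023  1.601] F [-0.7 -0.5 -0. ] w 91.5 | shift units [-0.46  0.32  4.39] turn units [-0.24 -0.32  0.16]
```

Request:
step_arm(
  moves=[-0.2,0.2,0.6,-0.25,-0.33,0.15,-1,-0.15,0.1,0.8,0,0,0,-1,0,0,0.8,0,0,0,-1,0,0,0.8,0,0,0,-1,0,0,0.8,0,0,0,-1,0,0,0,0,0,0,-1],
)

```text
time: 3.95
tool_pos: [661.3, -151.7, 109.0]
tcp_rot: [-3.141, 0.004, 1.589]
contact_force: [-1.9, -0.2, -0.6]
grip_width: 92.2
```

Run:
```python
from h import *
o=get_obs();im=capture("wrist")
crop(im,160,60,220,200,3,"w2.png");print(proj("wrist",[[664,-148,43]],o)); go([664,-148,37],1.59)
```

```text
[[263.21829669 184.19511501]]
t 4.0 pos [ 662.  -152.   110.8] [3.14  0.004 1.588] F [-0.6 -0.4 -0. ] w 91.9 | shift units [0.22 0.1  3.69] turn units [ 0.02  0.06 -0.02]
```

View pics/w2.png

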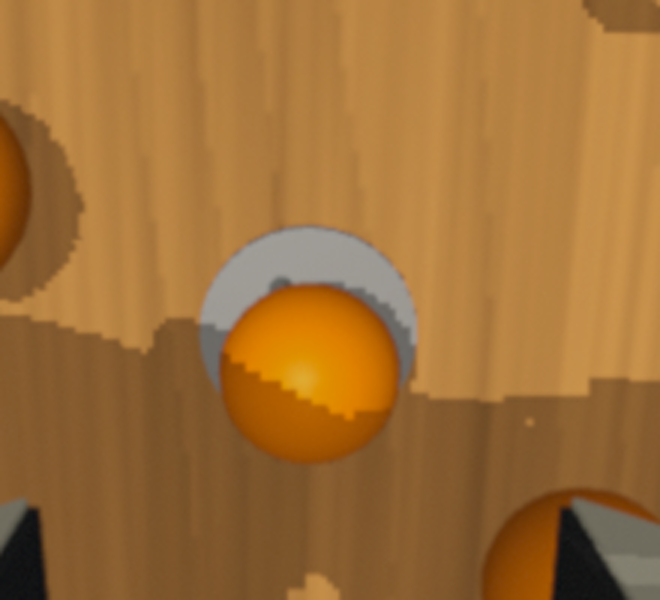

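The ball centre is at (263.2,184.5), which agrees with the prediction of (263.2,184.2). Descending.

Request:
step_arm(
  moves=[0.2,0.1,0.8,0,0,0,-1,0.02,0,0.8,0,0,0,-1,0,0,0.8,0,0,0,-1,0,0,0.5,0,0,0,-1,0,0,0.4,0,0,0,-1,0,0,0,0,0,0,-1],
)

```text
time: 4.5
tool_pos: [666.1, -152.4, 51.0]
tcp_rot: [3.13, 0.009, 1.585]
contact_force: [-0.7, -0.9, 0.7]
grip_width: 91.5
```

Run:
```python
from h import *
go([664,-148,37],1.59)
```

```text
t 4.5 pos [ 666.1 -152.4   51. ] [3.13  0.009 1.585] F [-0.7 -0.9  0.7] w 91.5 | shift units [ 0.23 -0.11  0.69] turn units [ 0.16  0.13 -0.07]
```

Request:
step_arm(
  moves=[0.22,-0.1,0.35,0.15,0.13,-0.05,-1,0.0,0,0.3,0,0,0,-1,0,0,0,0,0,0,-1],
)

```text
time: 4.75
tool_pos: [665.2, -148.6, 39.5]
tcp_rot: [3.138, 0.001, 1.589]
contact_force: [0.3, -0.6, 0.1]
grip_width: 92.0
```

Run:
```python
from h import *
go([664,-148,37],1.59)
```

```text
t 4.75 pos [ 665.2 -148.6   39.5] [3.138e+00 1.000e-03 1.589e+00] F [ 0.3 -0.6  0.1] w 92.0 | shift units [ 0.03 -0.06  0.12] turn units [ 0.05  0.01 -0.02]
```

Request:
step_arm(
  moves=[0.03,-0.06,0.15,0,0,0,-1,0,0,0,0,0,0,0.2,0,0,0,0,0,0,0.6,0,0,0,0,0,0,1,0,0,0,0,0,0,1,0,0,0,0,0,0,1,0,0,0,0,0,0,1,0,0,0,0,0,0,1],
)

```text
time: 5.42
tool_pos: [665.0, -148.1, 38.1]
tcp_rot: [3.135, 0.002, 1.589]
contact_force: [-0.6, -0.1, -0.9]
grip_width: 50.0
```

Run:
```python
from h import *
go([664,-148,37],1.59)
o=get_obs();im=capture("wrist")
cv2.imwrite("pics/w3.png",im[:,:,::-1])
```

```text
t 5.42 pos [ 665.  -148.1   38.1] [3.135e+00 2.000e-03 1.589e+00] F [-0.6 -0.1 -0.9] w 50.0 | shift units [ 0.01 -0.05  0.05] turn units [ 0.09  0.02 -0.01]
```

View pics/w3.png

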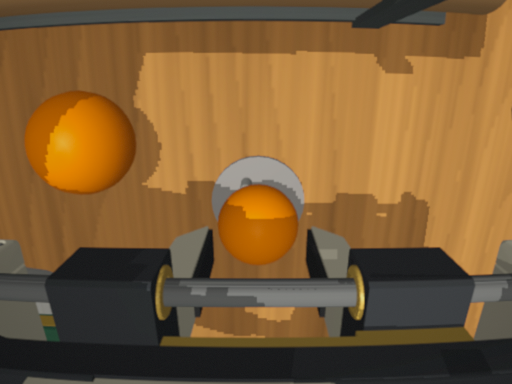

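The fingers have closed at 50.0 mm on the ball at (258,224). Lifting straight up.

Request:
step_arm(
  moves=[0,0,-0.4,0,0,0,1,0,0,-0.6,0,0,0,1,0,0,-0.8,0,0,0,1,0,0,-0.8,0,0,0,1,0,0,-0.8,0,0,0,1,0,0,-0.8,0,0,0,1,0,0,-0.8,0,0,0,1,0,0,-0.8,0,0,0,1],
)

```text
time: 6.13
tool_pos: [662.7, -147.5, 162.4]
tcp_rot: [3.139, 0.0, 1.589]
contact_force: [-0.1, 0.4, -0.1]
grip_width: 0.7
```

Run:
```python
from h import *
go([469,-308,170],1.59)
```

```text
t 6.13 pos [ 662.7 -147.5  162.4] [3.139 0.    1.589] F [-0.1  0.4 -0.1] w 0.7 | shift units [-7.85 -9.83 -0.41] turn units [ 0.04  0.   -0.01]
```

The ball slipped out, with the grip width at 0.7 mm. I'll find where it is.

Run:
```python
from h import *
o=get_obs();im=capture("wrist")
cv2.imwrite("pics/w4.png",im[:,:,::-1])
print(proj("wrist",[[664,-148,43]],o))
im=capture("top");cv2.imwrite("pics/t4.png",im[:,:,::-1])
```

```text
[[260.77793712 172.26962579]]
```

View pics/w4.png

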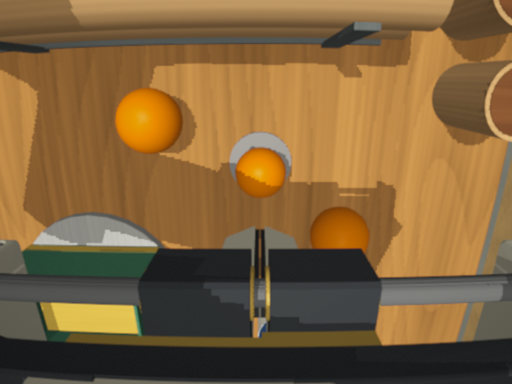

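View pics/t4.png

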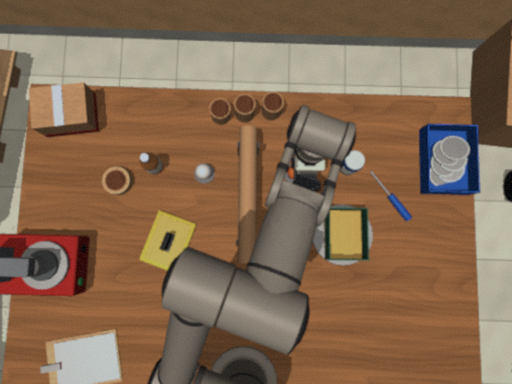

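The ball is still on its stand at (261,173), as predicted. The pads evidently don't reach the very tips, so I'll grip deeper, with the TCP about 15 mm below the centre. In the tin I'll let go a few mm above the floor.

Request:
step_arm(
  moves=[0,0,0,0,0,0,-1,0,0,0,0,0,0,-1,0,0,0,0,0,0,-1,0,0,0,0,0,0,-1,0,0,0,0,0,0,-1,0,0,0,0,0,0,-1,0,0,0.4,0,0,0,-1,0,0,0.5,0,0,0,-1],
)

```text
time: 6.9
tool_pos: [664.0, -147.9, 145.3]
tcp_rot: [3.134, 0.002, 1.589]
contact_force: [0.8, -0.5, 0.3]
grip_width: 49.0
```

Run:
```python
from h import *
go([664,-148,28],1.59)
```

```text
t 6.9 pos [ 664.  -147.9  145.3] [3.134e+00 2.000e-03 1.589e+00] F [ 0.8 -0.5  0.3] w 49.0 | shift units [ 0.01 -0.04  5.87] turn units [ 0.11  0.03 -0.01]
```

Request:
step_arm(
  moves=[0,0,0,0.1,0,0,-1,0,0,0,0,0,0,-1,0,0,0,0,0,0,-1,0,0,0,0,0,0,-1,0,0,0.5,0,0,0,-1,0,-0.03,0.7,0,0,0,-1,0,-0.03,0.7,0,0,0,-1,0,0,0,0,0,0,-1],
)

```text
time: 7.57
tool_pos: [661.5, -147.6, 101.1]
tcp_rot: [-3.138, 0.001, 1.589]
contact_force: [-0.8, -0.1, -0.7]
grip_width: 92.0
```

Run:
```python
from h import *
go([664,-148,28],1.59)
o=get_obs();im=capture("wrist")
print(proj("wrist",[[664,-148,43]],o))
crop(im,160,60,220,200,3,"w5.png")
```

```text
t 7.57 pos [ 661.5 -147.6  101.1] [-3.138e+00  1.000e-03  1.589e+00] F [-0.8 -0.1 -0.7] w 92.0 | shift units [-0.02  0.14  3.65] turn units [-0.05  0.01 -0.01]
[[263.18036754 192.2179831 ]]
```

View pics/w5.png

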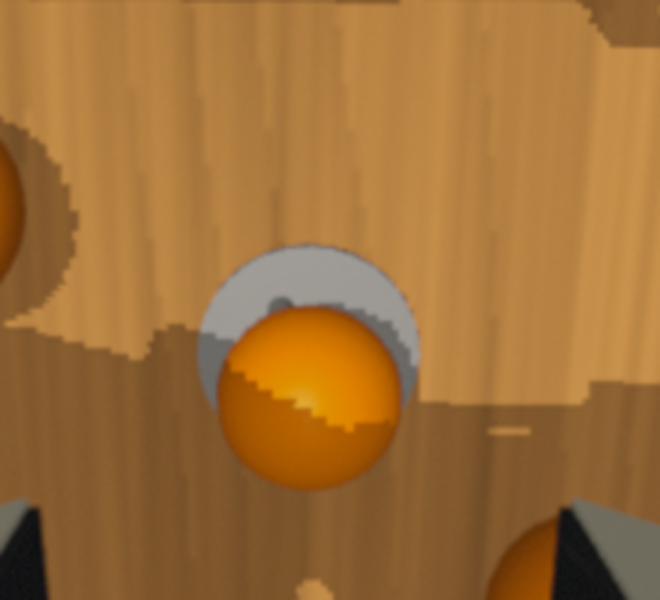

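The ball is at (263.3,192.7), against a prediction of (263.2,192.2), so it's unchanged. Descending.

Request:
step_arm(
  moves=[0,0.12,0.8,0,0,0,-1,0,0,0.8,0,0,0,-1,0,0,0.8,0,0,0,-1,0,0,0.6,0,0,0,-1,0,0,0.4,0,0,0,-1,0,0,0,0,0,0,-1],
)

```text
time: 8.12
tool_pos: [668.3, -149.0, 37.2]
tcp_rot: [3.134, 0.005, 1.589]
contact_force: [-0.4, 0.5, -1.6]
grip_width: 91.8
```

Run:
```python
from h import *
go([664,-148.5,28],1.59)
```

```text
t 8.12 pos [ 668.3 -149.    37.2] [3.134 0.005 1.589] F [-0.4  0.5 -1.6] w 91.8 | shift units [ 0.03 -0.22  0.46] turn units [ 0.1   0.07 -0.01]
```

Request:
step_arm(
  moves=[0.03,-0.2,0.3,0.1,0.05,0,-1,0,0,0.2,0,0,0,-1,0,0,0,0,0,0,-1],
)

```text
time: 8.37
tool_pos: [665.1, -148.9, 28.2]
tcp_rot: [3.139, 0.002, 1.589]
contact_force: [0.1, 0.1, 0.4]
grip_width: 91.5
```

Run:
```python
from h import *
go([664,-148.5,28],1.59)
```

```text
t 8.37 pos [ 665.1 -148.9   28.2] [3.139e+00 2.000e-03 1.589e+00] F [0.1 0.1 0.4] w 91.5 | shift units [ 0.02 -0.05  0.01] turn units [ 0.03  0.03 -0.01]
```

Request:
step_arm(
  moves=[0,-0.05,0,0,0,0,0.2,0,0,0,0,0,0,0.6,0,0,0,0,0,0,1,0,0,0,0,0,0,1,0,0,0,0,0,0,1,0,0,0,0,0,0,1,0,0,0,0,0,0,1],
)

```text
time: 8.95
tool_pos: [665.4, -149.4, 30.8]
tcp_rot: [3.135, 0.003, 1.589]
contact_force: [0.1, 0.1, 0.3]
grip_width: 49.5
```

Request:
step_arm(
  moves=[0,0,-0.1,0,0,0,1,0,0,-0.2,0,0,0,1,0,0,-0.3,0,0,0,1,0,0,-0.3,0,0,0,1,0,0,-0.3,0,0,0,1,0,0,0,0,0,0,1],
)

```text
time: 9.45
tool_pos: [665.5, -149.3, 57.8]
tcp_rot: [3.135, 0.003, 1.589]
contact_force: [0.8, 0.2, 0.4]
grip_width: 9.7
```

Run:
```python
from h import *
go([664,-148.5,28],1.59)
im=capture("wrist")
cv2.imwrite("pics/w6.png",im[:,:,::-1])
```

```text
t 9.45 pos [ 665.5 -149.3   57.8] [3.135e+00 3.000e-03 1.589e+00] F [0.8 0.2 0.4] w 9.7 | shift units [ 0.05 -0.09  1.49] turn units [ 0.1   0.05 -0.01]
```

View pics/w6.png

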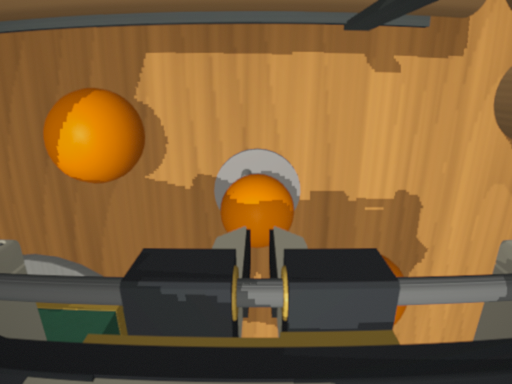

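It slipped again, with the fingers at 9.7 mm only 15 mm above the ball's centre height. That points to an offset in y, so I'll check where the TCP and the ball project.

Run:
```python
from h import *
o=get_obs()
T=R.from_euler('xyz',o["tcp_rot"])
for p in ([0,0,0],[9.5,5,0],[-9.5,5,0],[9.5,5,-19],[0,0,-19]): print(p,proj("wrist",T.apply(p)+o["tool_pos"],o))
for y in (-140,-148,-156): print(y,proj("wrist",[[664,y,43]],o))
im=capture("wrist");crop(im,190,140,140,130,5,"w7.png")
im=capture("side");crop(im,190,100,140,130,5,"s7.png")
```

```text
[0, 0, 0] [[259.82032454 220.84298011]]
[9.5, 5, 0] [[267.80391454 206.89030574]]
[-9.5, 5, 0] [[267.57565636 234.38027516]]
[9.5, 5, -19] [[268.57447125 218.94077309]]
[0, 0, -19] [[259.82458351 234.00720193]]
-140 [[257.93938323 199.37080273]]
-148 [[257.74497198 210.50132797]]
-156 [[257.55529964 221.37385918]]
```

View pics/w7.png

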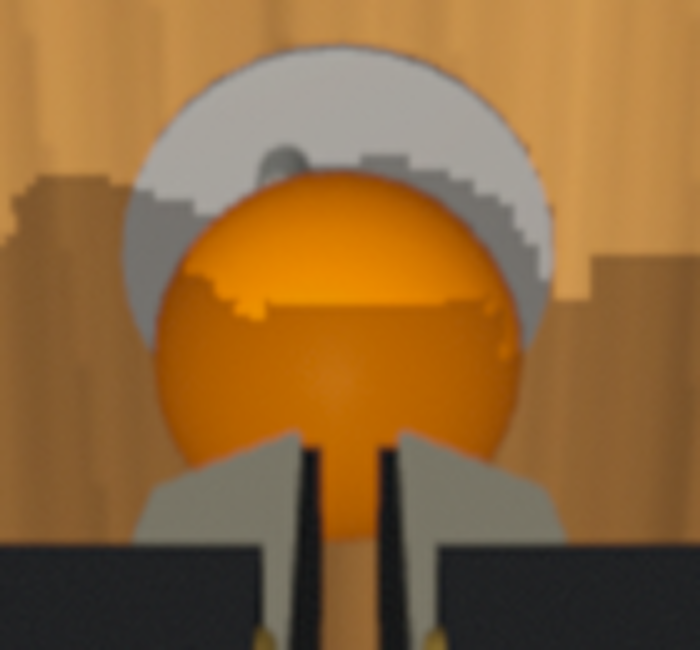

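View pics/s7.png

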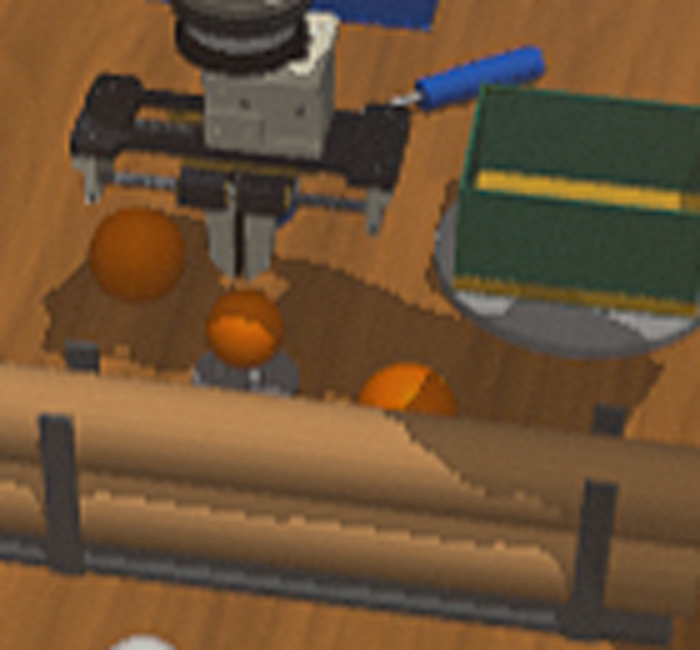

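Run:
```python
from h import *
o=get_obs()
T=R.from_euler('xyz',o["tcp_rot"])
print(o["tool_pos"],o["grip_width"])
for p in ([0,0,0],[0,0,-10],[0,0,-19],[-10,0,-19],[-20,0,-0],[9.5,5,-30],[-13,5,0]):
    P=T.apply(p)+o["tool_pos"]; a=proj("side",P)[0]; print(p,"side crop",((a-[190,100])*5+2).round(),"wrist crop",((proj("wrist",P,o)[0]-[190,140])*5+2).round())
print(((proj("side",[664,-148,43])[0]-[190,100])*5+2))
```

```text
[ 664.60915868 -149.06416413   55.93581075] 1.0919972564868592
[0, 0, 0] side crop [241. 316.] wrist crop [351. 406.]
[0, 0, -10] side crop [241. 303.] wrist crop [351. 439.]
[0, 0, -19] side crop [241. 292.] wrist crop [351. 472.]
[-10, 0, -19] side crop [244. 282.] wrist crop [351. 549.]
[-20, 0, 0] side crop [247. 296.] wrist crop [351. 546.]
[9.5, 5, -30] side crop [230. 287.] wrist crop [397. 437.]
[-13, 5, 0] side crop [237. 302.] wrist crop [390. 498.]
[241.75396953 333.05869038]
```

The nominal TCP can't be the real fingertip: the shut fingers would have to be inside the ball. The earlier 50 mm readings were just the fingers passing through that width as they closed. I'll measure where the real tips are along tool z.

Run:
```python
from h import *
c=get_calibration("wrist");m=c["mount"]
def tipz(uv,x=9.5):
    p=cv2.undistortPoints(np.array([[uv]],float),c["mtx"],np.array([c["k1"],0,0,0.])).ravel()
    d=m[:3,:3]@[p[0],p[1],1];s=(x-m[0,3])/d[0];return (m[:3,3]+s*d).round(1)
f=lambda c,s,o:tuple((np.array(c,float)+.5)/s-.5+np.array(o))
for q in [(174,229.5),(346,229.5),f((300,432),5,(190,140)),f((400,432),5,(190,140)),f((40,503),3,(160,60)),f((570,500),3,(160,60)),(211,229),(308,229)]: print(q,tipz(q))
im=cv2.imread("pics/wrist0.png");
cv2.imwrite("pics/w0c.png",cv2.resize(im[200:340,80:260],None,fx=4,fy=4,interpolation=cv2.INTER_CUBIC))
```

```text
(174, 229.5) [  9.5 -45.7 -33.4]
(346, 229.5) [  9.5  45.9 -33.4]
(np.float64(249.6), np.float64(226.0)) [  9.5  -5.6 -28.7]
(np.float64(269.6), np.float64(226.0)) [  9.5   5.3 -28.7]
(np.float64(173.0), np.float64(227.33333333333334)) [  9.5 -47.  -30.7]
(np.float64(349.66666666666663), np.float64(226.33333333333334)) [  9.5  48.9 -29.4]
(211, 229) [  9.5 -26.  -32.6]
(308, 229) [  9.5  25.7 -32.6]
```

View pics/w0c.png

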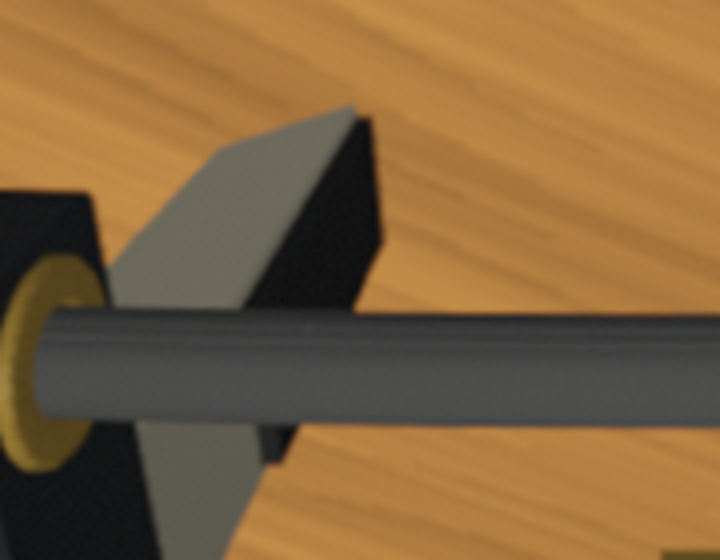

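The real pad tips are about 31 mm behind the reported TCP (-29 to -33 mm), consistently across the pictures. That explains both misses, since the fingers closed on or above the top of the ball. From here I take real tip z ≈ reported z + 31, so the soap grip needs a reported z of about 4. I'll open and descend slowly, watching the force.

Request:
step_arm(
  moves=[0,0,-0.2,0.1,0,0,-1,0,0,-0.2,0,0,0,-1,0,0,0,0,0,0,-1,0,0,0,0,0,0,-1,0,0,0,0,0,0,-1,0,0,0,0,0,0,-1,0,0,0,0,0,0,-1,0,0,0,0,0,0,-1],
)

```text
time: 10.27
tool_pos: [663.8, -148.7, 63.3]
tcp_rot: [-3.136, 0.002, 1.589]
contact_force: [0.1, -1.1, -0.1]
grip_width: 49.7
```

Request:
step_arm(
  moves=[0,0,0,0,0,0,-1,0,0,0,0,0,0,-1,0,0,0,0,0,0,-1,0,0,0,0,0,0,-1,0,0,0,0,0,0,-1,0,0,0,0,0,0,-1,0,0,0,0,0,0,-1],
)

```text
time: 10.85
tool_pos: [663.6, -148.7, 62.9]
tcp_rot: [-3.135, 0.001, 1.589]
contact_force: [0.9, -0.4, 0.5]
grip_width: 91.4
```

Run:
```python
from h import *
go([664,-148.5,4],1.59)
o=get_obs();im=capture("wrist")
print(proj("wrist",[[664,-148,43]],o))
crop(im,150,100,220,200,3,"w8.png")
```

```text
t 10.85 pos [ 663.6 -148.7   62.9] [-3.135e+00  1.000e-03  1.589e+00] F [ 0.9 -0.4  0.5] w 91.4 | shift units [0.02 0.04 2.95] turn units [-0.09  0.02 -0.01]
[[260.66586771 208.26880185]]
```

View pics/w8.png

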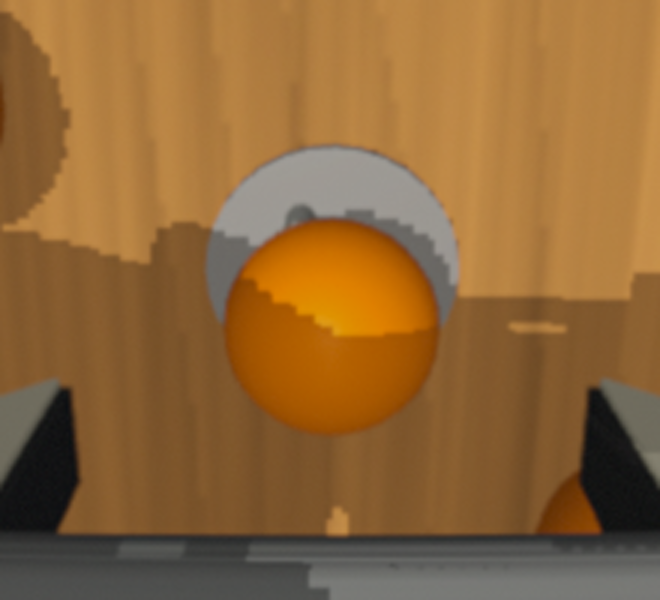

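The ball is still on the stand at (260.5,208.8). Descending about 59 mm in smaller rows.

Request:
step_arm(
  moves=[0,0.02,0.5,-0.08,0,0,-1,0,0,0.5,0,0,0,-1,0,0,0.5,0,0,0,-1,0,0,0.5,0,0,0,-1,0,0,0.3,0,0,0,-1,0,0,0,0,0,0,-1],
)

```text
time: 11.4
tool_pos: [664.0, -148.8, 13.6]
tcp_rot: [-3.141, 0.002, 1.589]
contact_force: [-0.5, 0.3, -0.1]
grip_width: 91.7
```

Run:
```python
from h import *
go([664,-148.4,4],1.59)
```

```text
t 11.4 pos [ 664.  -148.8   13.6] [-3.141e+00  2.000e-03  1.589e+00] F [-0.5  0.3 -0.1] w 91.7 | shift units [ 0.02 -0.    0.48] turn units [-0.01  0.02 -0.01]
```

Request:
step_arm(
  moves=[0.02,0,0.25,0,0,0,-1,0,0,0.2,0,0,0,-1,0,0,0.05,0,0,0,-1],
)

```text
time: 11.65
tool_pos: [664.0, -148.4, 2.3]
tcp_rot: [-3.14, 0.001, 1.589]
contact_force: [-0.0, -0.1, -1.0]
grip_width: 91.7
```

Request:
step_arm(
  moves=[0,0,0,0,0,0,1,0,0,0,0,0,0,1,0,0,0,0,0,0,1,0,0,0,0,0,0,1,0,0,0,0,0,0,1,0,0,0,0,0,0,1,0,0,0,0,0,0,1,0,0,0,0,0,0,1],
)

```text
time: 12.32
tool_pos: [664.2, -148.7, 3.8]
tcp_rot: [-3.141, 0.002, 1.589]
contact_force: [-1.1, 0.2, 0.3]
grip_width: 48.6
```

Request:
step_arm(
  moves=[0,0,0,0,0,0,1,0,0,0,0,0,0,1,0,0,0,0,0,0,1],
)

```text
time: 12.57
tool_pos: [664.0, -148.7, 3.9]
tcp_rot: [-3.141, 0.002, 1.589]
contact_force: [0.2, 0.4, 1.0]
grip_width: 48.4
```

Run:
```python
from h import *
go([664,-148.4,4],1.59)
im=capture("side");crop(im,190,100,140,130,5,"s9.png")
im=capture("wrist");crop(im,150,130,220,200,3,"w9.png")
```

```text
t 12.57 pos [ 664.  -148.7    3.9] [-3.141e+00  2.000e-03  1.589e+00] F [0.2 0.4 1. ] w 48.4 | shift units [ 0.01 -0.   -0.01] turn units [-0.01  0.03 -0.01]
```

View pics/s9.png

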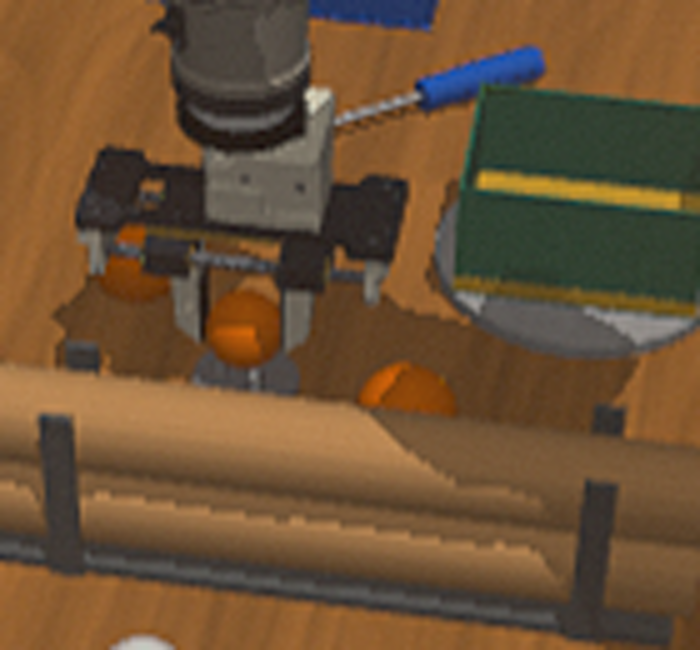

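View pics/w9.png

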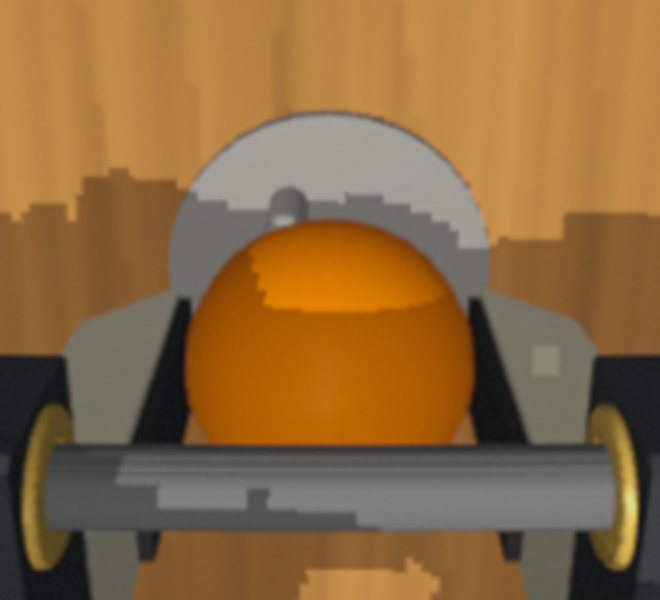

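The fingers now flank the ball properly at (260,248). Lifting slowly.

Request:
step_arm(
  moves=[0,0,-0.15,0,0,0,1,0,0,-0.2,0,0,0,1,0,0,-0.2,0,0,0,1,0,0,-0.2,0,0,0,1,0,0,-0.3,0,0,0,1,0,0,-0.3,0,0,0,1],
)

```text
time: 13.17
tool_pos: [663.9, -148.3, 31.9]
tcp_rot: [-3.14, 0.001, 1.589]
contact_force: [-0.0, 0.2, 0.0]
grip_width: 48.5
```

Run:
```python
from h import *
go([469,-308,130],1.59)
o=get_obs()
im=capture("wrist");crop(im,150,130,220,200,3,"w10.png")
```

```text
t 13.17 pos [ 663.9 -148.3   31.9] [-3.140e+00  1.000e-03  1.589e+00] F [-0.   0.2  0. ] w 48.5 | shift units [-7.81 -9.9  -4.88] turn units [-0.02  0.02 -0.01]
```

View pics/w10.png

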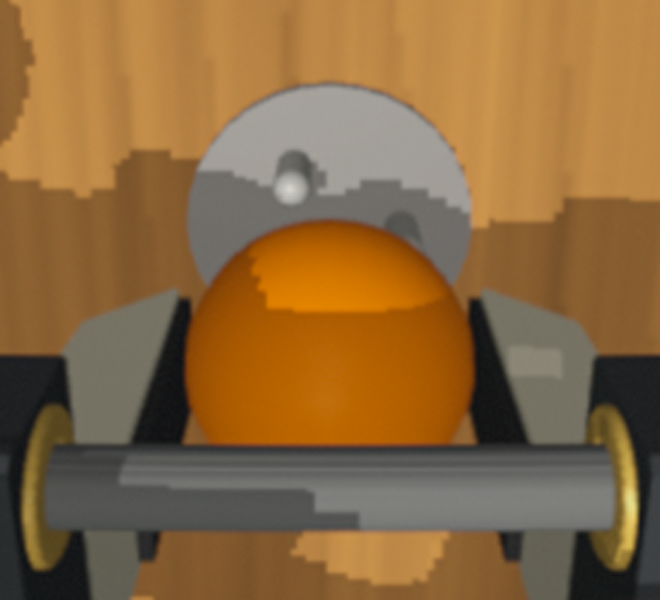

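The ball is held, the pin is showing below it and the width is steady. Ball centre = reported z + 39. Raising to about 120, then across toward the tin.

Request:
step_arm(
  moves=[0,0,-0.5,0,0,0,1,0,0,-0.7,0,0,0,1,0,0,-0.7,0,0,0,1,0,0,-0.7,0,0,0,1,0,0,-0.7,0,0,0,1,0,0,-0.7,0,0,0,1,-0.3,-0.4,-0.4,0,0,0,1,-0.5,-0.6,0,0,0,0,1],
)

```text
time: 13.88
tool_pos: [645.9, -163.5, 131.2]
tcp_rot: [3.137, 0.003, 1.592]
contact_force: [-1.1, -0.1, -0.6]
grip_width: 49.1
```

Request:
step_arm(
  moves=[-0.6,-0.75,0,0,0,0,1,-0.6,-0.75,0,0,0,0,1,-0.6,-0.75,0,0,0,0,1,-0.6,-0.75,0,0,0,0,1,-0.6,-0.75,0,0,0,0,1,-0.6,-0.75,0,0,0,0,1,-0.6,-0.75,0,0,0,0,1,-0.6,-0.75,0,0,0,0,1],
)

```text
time: 14.55
tool_pos: [518.6, -267.7, 135.7]
tcp_rot: [3.134, 0.006, 1.594]
contact_force: [0.5, 0.5, -1.6]
grip_width: 48.5
```

Run:
```python
from h import *
go([469,-308,120],1.59)
o=get_obs()
im=capture("wrist");cv2.imwrite("pics/w11.png",im[:,:,::-1])
```

```text
t 14.55 pos [ 518.6 -267.7  135.7] [3.134 0.006 1.594] F [ 0.5  0.5 -1.6] w 48.5 | shift units [-1.95 -2.53  0.78] turn units [0.11 0.09 0.06]
```

View pics/w11.png

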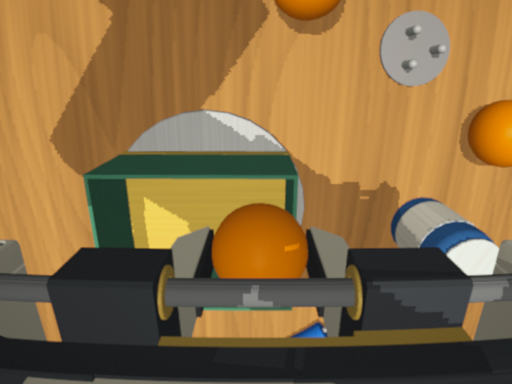

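Run:
```python
from h import *
im=cv2.imread("pics/w11.png")
cv2.imwrite("pics/w11c.png",cv2.resize(im[140:260,70:320],None,fx=3,fy=3,interpolation=cv2.INTER_CUBIC))
```

```text
(no output)
```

View pics/w11c.png

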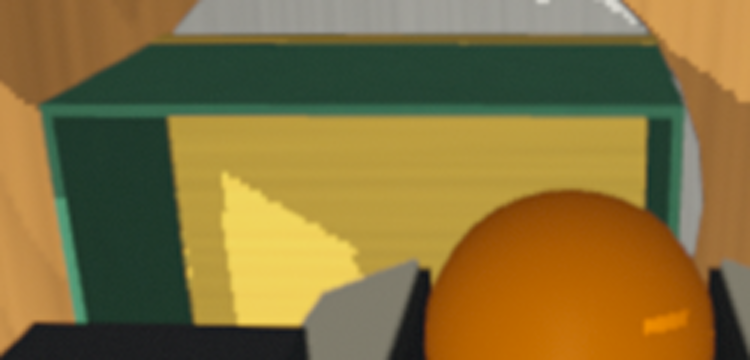

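Run:
```python
from h import *
o=get_obs()
np.set_printoptions(precision=1,suppress=True)
q=(np.array([[42,106],[683,107],[76,322]],float)+.5)/3-.5+[70,140]
p=plane("wrist",q,97,o);print(p)
d=p[1]-p[0];print(np.linalg.norm(d),np.arctan2(d[1],d[0]))
a=np.arctan2(d[1],d[0]);m=(p[0]+p[1])/2;print("centre",m[:2]+60*np.array([np.sin(a),-np.cos(a)]))
```

```text
[[ 384.6 -253.3   97. ]
 [ 543.2 -250.6   97. ]
 [ 384.7 -313.5   97. ]]
158.6766475718908 0.017372314024583606
centre [ 465. -312.]
```

The tin centre is (465,-312) from the wrist and (469,-308) from above, yaw about 0.02. I'll use (467,-310).

Request:
step_arm(
  moves=[-0.6,-0.7,0.2,0.1,0.08,0,1,-0.6,-0.7,0.2,0,0,0,1,-0.4,-0.5,0.2,0,0,0,1,-0.3,-0.3,0,0,0,0,1,0,0,0,0,0,0,1],
)

```text
time: 15.02
tool_pos: [467.3, -312.5, 125.6]
tcp_rot: [-3.141, 0.003, 1.589]
contact_force: [0.6, 0.3, -1.0]
grip_width: 48.5
```

Run:
```python
from h import *
go([467,-310,5],1.59)
im=capture("wrist");cv2.imwrite("pics/w12.png",im[:,:,::-1])
im=capture("top");crop(im,265,130,130,140,5,"t12.png")
```

```text
t 15.02 pos [ 467.3 -312.5  125.6] [-3.141e+00  3.000e-03  1.589e+00] F [ 0.6  0.3 -1. ] w 48.5 | shift units [ 0.14 -0.01  6.03] turn units [-0.01  0.04 -0.01]
```

View pics/w12.png

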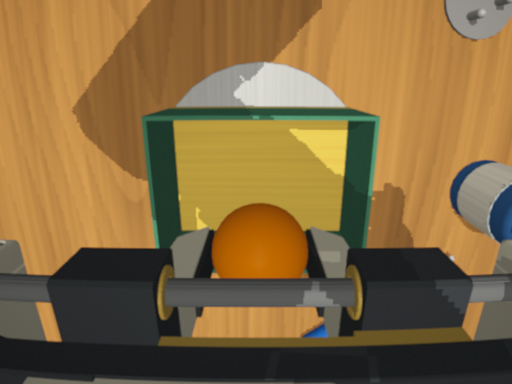

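Request:
step_arm(
  moves=[0.12,0,0.6,0,0.04,0,1,0,0,0.8,0,0,0,1,0,0,0.8,0,0,0,1,0,0,0.8,0,0,0,1,0,0,0.6,0,0,0,1,0,0,0,0,0,0,1],
)

```text
time: 15.62
tool_pos: [474.7, -306.2, 53.7]
tcp_rot: [3.135, 0.003, 1.595]
contact_force: [-0.2, 0.4, -0.6]
grip_width: 48.9
```

Run:
```python
from h import *
go([467,-310,5],1.59)
```

```text
t 15.62 pos [ 474.7 -306.2   53.7] [3.135e+00 3.000e-03 1.595e+00] F [-0.2  0.4 -0.6] w 48.9 | shift units [-0.17 -0.4   2.43] turn units [0.09 0.04 0.08]
```

Request:
step_arm(
  moves=[-0.16,-0.35,0.4,0.08,0.04,0.06,1,0,-0.1,0.5,0,0,0,1,0,-0.05,0.5,0,0,0,1,0,0,0,0,0,0,1],
)

```text
time: 15.95
tool_pos: [466.2, -309.3, 24.8]
tcp_rot: [3.139, 0.001, 1.594]
contact_force: [-0.8, 0.4, -0.6]
grip_width: 48.7
```

Run:
```python
from h import *
go([467,-310,5],1.59)
```

```text
t 15.95 pos [ 466.2 -309.3   24.8] [3.139e+00 1.000e-03 1.594e+00] F [-0.8  0.4 -0.6] w 48.7 | shift units [-0.04  0.03  0.99] turn units [0.04 0.02 0.05]
```

Request:
step_arm(
  moves=[0,0,0.3,0,0,0,1,0,-0.05,0.3,0,0,0,1,0,0,0.2,0,0,0,1,0,0,0.1,0,0,0,1,0,0,0,0,0,0,1],
)

```text
time: 16.37
tool_pos: [465.6, -309.8, 5.5]
tcp_rot: [3.138, 0.002, 1.593]
contact_force: [-0.3, -0.5, -1.1]
grip_width: 48.7
```

Run:
```python
from h import *
go([467,-310,4],1.59)
im=capture("side");crop(im,240,60,140,130,5,"s13.png")
```

```text
t 16.37 pos [ 465.6 -309.8    5.5] [3.138e+00 2.000e-03 1.593e+00] F [-0.3 -0.5 -1.1] w 48.7 | shift units [-0.01  0.07  0.07] turn units [0.05 0.03 0.04]
```

View pics/s13.png

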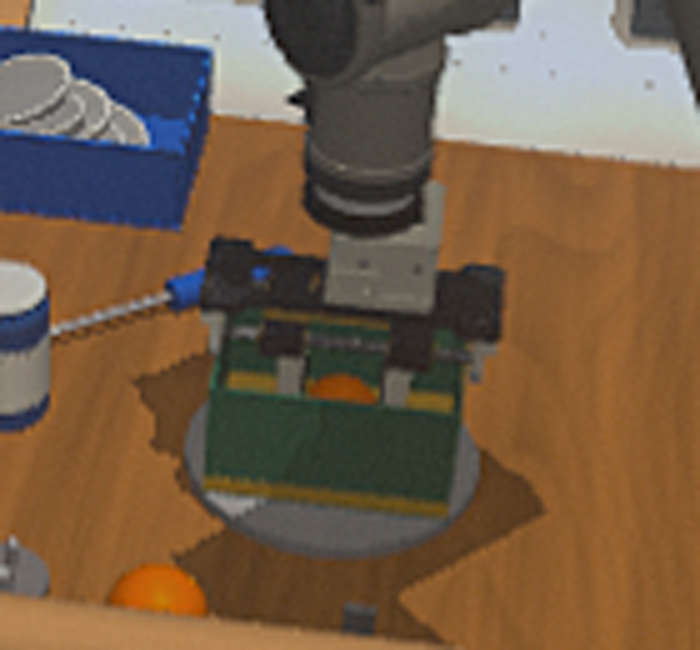

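The soap is in the tin about 4 mm above the floor and the gripper body clears the rim. I'll lower a touch more and open partway.

Request:
step_arm(
  moves=[0,0.05,0.1,0,0,0,1,0,0,0,0,0,0,1],
)

```text
time: 16.58
tool_pos: [467.1, -310.1, 4.0]
tcp_rot: [3.137, 0.003, 1.593]
contact_force: [0.5, -0.5, -1.2]
grip_width: 48.8
```

Request:
step_arm(
  moves=[0,0,0,0,0,0,-0.3,0,0,0,0,0,0,-0.45,0,0,0,0,0,0,-0.45,0,0,0,0,0,0,-0.45,0,0,0,0,0,0,-0.45,0,0,0,0,0,0,-0.45],
)

```text
time: 17.08
tool_pos: [468.0, -310.8, 5.2]
tcp_rot: [3.135, 0.005, 1.593]
contact_force: [1.7, -0.4, -0.3]
grip_width: 66.4
```

Run:
```python
from h import *
go([467,-310,4],1.59)
im=capture("wrist");cv2.imwrite("pics/w14.png",im[:,:,::-1])
```

```text
t 17.08 pos [ 468.  -310.8    5.2] [3.135 0.005 1.593] F [ 1.7 -0.4 -0.3] w 66.4 | shift units [ 0.04 -0.05  0.06] turn units [0.09 0.07 0.05]
```

View pics/w14.png

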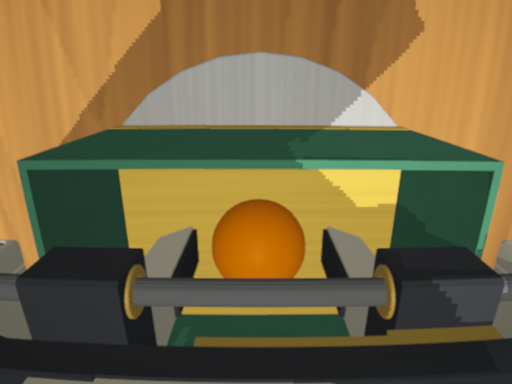

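The soap is released, free between the jaws at (258,247). Retracting straight up.

Request:
step_arm(
  moves=[0,-0.05,-0.4,0.08,0.06,0,-0.45,0,0,-0.6,0,0,0,-0.45,0,0,-0.8,0,0,0,-0.45,0,0,-0.8,0,0,0,-0.45,0,0,-0.8,0,0,0,-0.45,0,0,-0.8,0,0,0,-0.45,0,0,-1,0,0,0,-0.5,0,0,-1,0,0,0,-0.5],
)

```text
time: 17.8
tool_pos: [463.9, -308.3, 129.2]
tcp_rot: [-3.134, -0.008, 1.593]
contact_force: [0.2, -0.6, -0.1]
grip_width: 68.6
```

Request:
step_arm(
  moves=[0,0,-1,0,0,0,-0.5,0,0,-0.8,0,0,0,-0.5,0,0,0,0,0,0,-0.5],
)

```text
time: 18.05
tool_pos: [465.4, -309.7, 171.1]
tcp_rot: [-3.139, -0.003, 1.593]
contact_force: [-0.5, 0.2, -0.5]
grip_width: 68.7
```

Run:
```python
from h import *
go([467,-310,200],1.59)
o=get_obs();print(o["tool_pos"],o["tcp_rot"])
im=capture("wrist");cv2.imwrite("pics/w15.png",im[:,:,::-1]);crop(im,130,80,260,180,3,"w15c.png")
```

```text
t 18.05 pos [ 465.4 -309.7  171.1] [-3.139e+00 -3.000e-03  1.593e+00] F [-0.5  0.2 -0.5] w 68.7 | shift units [-0.01  0.07 -1.45] turn units [-0.04 -0.05  0.04]
[ 465.42084241 -309.67982003  171.0954667 ] [-3.13864181 -0.00314679  1.59299664]
```

View pics/w15c.png

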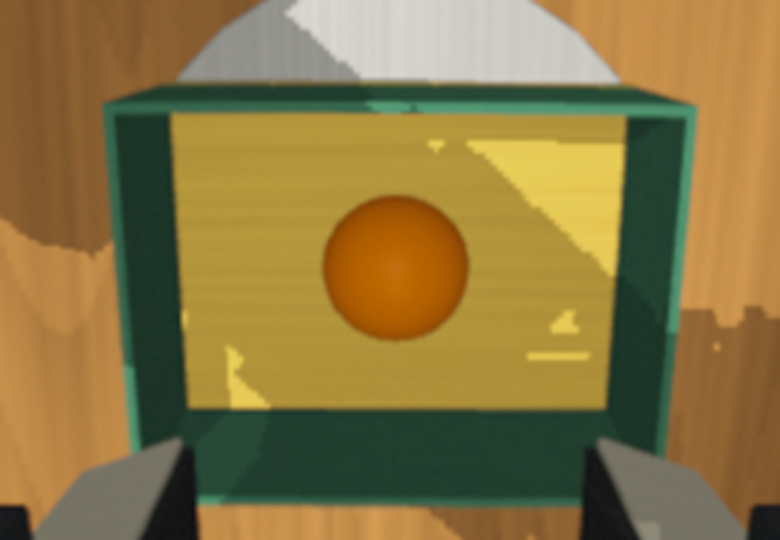

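The soap lies in the tin at (262,169) full-frame, and all four rim edges are visible. I'll measure the tin from this.

Run:
```python
from h import *
o=get_obs()
np.set_printoptions(precision=1,suppress=True)
f=lambda q:(np.array(q,float)+.5)/3-.5+[130,80]
q=f([[104,104],[697,106],[133,440],[668,440],[250,503],[540,505]])
p=plane("wrist",q,97,o);print(p)
def fit(v):
    x,y,a=v; d=(p[:,:2]-[x,y]); c,s=np.cos(a),np.sin(a)
    lx=d@[c,s]; ly=d@[-s,c]
    return [lx[0]+80,lx[1]-80,lx[2]+80,lx[3]-80,ly[0]-60,ly[1]-60,ly[4]+60,ly[5]+60]
from scipy.optimize import least_squares
r=least_squares(fit,[467,-310,0.02]);print(r.x,r.fun)
print("soap",plane("wrist",f([[396,268]]),40,o))
```

```text
[[ 386.9 -250.4   97. ]
 [ 544.8 -247.4   97. ]
 [ 389.3 -347.9   97. ]
 [ 547.2 -344.1   97. ]
 [ 423.6 -367.7   97. ]
 [ 510.8 -366.2   97. ]]
[ 467.3 -307.9    0. ] [ 0.8 -1.2  1.2 -0.8 -0.9 -1.1  1.2  0.8]
soap [[ 466.2 -308.5   40. ]]
```

Tin centre is (467.3,-307.9), yaw about 0.02. Now across the rack at reported z of about 170 (real tip about 200) to the lid.

Request:
step_arm(
  moves=[0.7,0,-0.1,0,0,0,-1,1,-0.05,-0.1,0,0,0,-1,1,-0.05,0,0,0,0,-1,1,-0.05,0,0,0,0,-1,1,-0.05,0,0,0,0,-1,1,-0.05,0,0,0,0,-1,1,-0.05,0,0,0,0,-1,1,-0.05,0,0,0,0,-1],
)

```text
time: 18.77
tool_pos: [447.6, -143.3, 164.3]
tcp_rot: [-3.122, -0.015, 1.587]
contact_force: [0.1, 0.4, -0.8]
grip_width: 91.6
```

Request:
step_arm(
  moves=[1,-0.05,0,0,0,0,-1,1,-0.05,0,0,0,0,-1,1,-0.05,0,0,0,0,-1,1,-0.05,0,0,0,0,-1,1,-0.05,0,0,0,0,-1,1,-0.05,0,0,0,0,-1,1,-0.05,0,0,0,0,-1,1,-0.05,0,0,0,0,-1],
)

```text
time: 19.43
tool_pos: [423.9, 33.4, 157.4]
tcp_rot: [-3.101, -0.024, 1.588]
contact_force: [0.8, -0.6, -0.3]
grip_width: 91.6
```

Run:
```python
from h import *
go([428.5,257,180],1.593)
```

```text
t 19.43 pos [423.9  33.4 157.4] [-3.101 -0.024  1.588] F [ 0.8 -0.6 -0.3] w 91.6 | shift units [11.2   0.39 -0.88] turn units [-0.58 -0.34 -0.07]
```

Request:
step_arm(
  moves=[1,0,-0.1,-0.2,-0.1,0,-1,1,0,-0.1,-0.2,-0.1,0,-1,1,0,-0.1,-0.2,-0.1,0,-1,1,0,-0.1,0,0,0,-1,1,0,-0.1,0,0,0,-1,1,0,-0.1,0,0,0,-1,1,0,-0.1,0,0,0,-1,1,0,-0.1,0,0,0,-1],
)

```text
time: 20.1
tool_pos: [405.6, 205.4, 165.0]
tcp_rot: [-3.122, -0.002, 1.59]
contact_force: [0.1, -1.1, 0.4]
grip_width: 91.7
```

Run:
```python
from h import *
go([428.5,257,180],1.593)
```

```text
t 20.1 pos [405.6 205.4 165. ] [-3.122e+00 -2.000e-03  1.590e+00] F [ 0.1 -1.1  0.4] w 91.7 | shift units [ 2.56  1.18 -0.77] turn units [-0.28 -0.03 -0.04]
```

Request:
step_arm(
  moves=[0.8,0.4,-0.2,-0.2,0,0,-1,0.8,0.4,-0.2,0,0,0,-1,0.8,0.4,-0.2,0,0,0,-1,0,0,0,0,0,-1,-1,0,0,0,0,0,-1,-1,0,0,0,0,0,-1,-1,0,0,0,0,0,-1,-1,0,0,0,0,0,-1,-1],
)

```text
time: 20.77
tool_pos: [414.4, 262.6, 166.0]
tcp_rot: [-3.115, -0.007, 1.962]
contact_force: [0.6, 1.1, 0.4]
grip_width: 91.7
```

Request:
step_arm(
  moves=[0,0,0,0,0,-1,-1,0,0,0,0,0,-1,-1,0,0,0,0,0,-1,-1,0,0,0,0,0,-1,-1,0,0,0,0,0,-1,-1,0,0,0,0,0,-1,-1,0,0,0,0,0,-1,-1,0,0,0,0,0,-1,-1],
)

```text
time: 21.43
tool_pos: [399.5, 262.9, 154.6]
tcp_rot: [-3.104, -0.035, 2.551]
contact_force: [0.3, -0.1, 0.0]
grip_width: 91.6
```

Run:
```python
from h import *
go([428.5,257,180],2.816)
```

```text
t 21.43 pos [399.5 262.9 154.6] [-3.104 -0.035  2.551] F [ 0.3 -0.1  0. ] w 91.6 | shift units [-1.32  0.51 -1.34] turn units [-0.47 -0.57 -3.78]
```

Request:
step_arm(
  moves=[-0.3,0.15,-0.4,-0.15,-0.2,-0.9,-1,-0.35,0.1,-0.4,-0.15,-0.2,-0.9,-1,-0.35,0.1,-0.4,-0.15,-0.15,-0.9,-1,-0.35,0.0,-0.3,0,0,-0.9,-1,0,0,0,0,0,0,-1],
)

```text
time: 21.85
tool_pos: [419.2, 256.7, 177.2]
tcp_rot: [-3.129, -0.012, 2.821]
contact_force: [-0.8, 0.2, 0.3]
grip_width: 91.6
```

Run:
```python
from h import *
go([428.5,257,180],2.816)
o=get_obs();im=capture("wrist");cv2.imwrite("pics/w16.png",im[:,:,::-1])
```

```text
t 21.85 pos [419.2 256.7 177.2] [-3.129 -0.012  2.821] F [-0.8  0.2  0.3] w 91.6 | shift units [-0.44  0.16 -0.15] turn units [-0.18 -0.18  0.08]
```

View pics/w16.png

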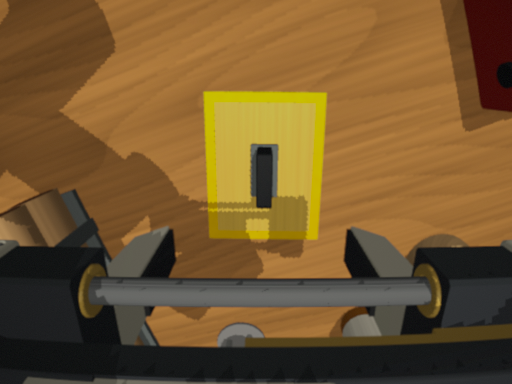

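Run:
```python
from h import *
im=cv2.imread("pics/w16.png")
cv2.imwrite("pics/w16c.png",cv2.resize(im[85:250,190:340],None,fx=4,fy=4,interpolation=cv2.INTER_CUBIC)[:600])
```

```text
(no output)
```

View pics/w16c.png

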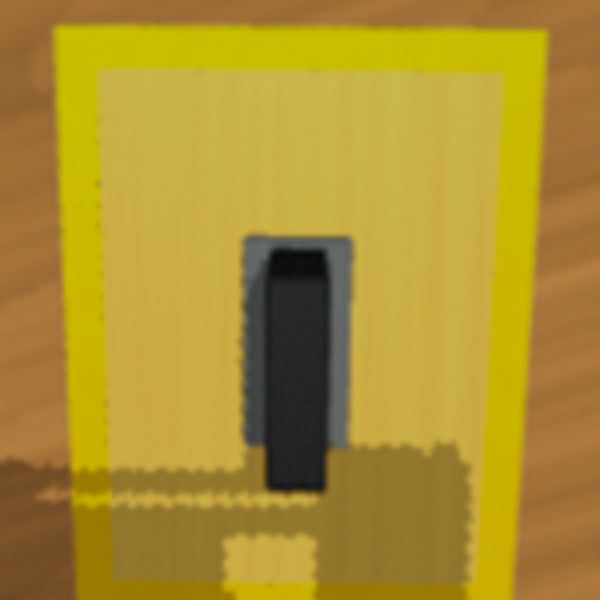

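Run:
```python
from h import *
o=get_obs()
np.set_printoptions(precision=3,suppress=True)
f=lambda q:(np.array(q,float)+.5)/4-.5+[190,85]
p=plane("wrist",f([[54,26],[547,31],[513,617],[79,617]]),12,o)[:,:2];print(p,p.mean(0))
for a,b in ((1,2),(0,3)): d=p[b]-p[a];print(np.linalg.norm(d),np.arctan2(d[1],d[0]))
for a,b in ((0,1),(3,2)): d=p[b]-p[a];print(np.linalg.norm(d),np.arctan2(d[1],d[0])+np.pi/2)
h=plane("wrist",f([[268,277],[329,277],[325,490],[267,490]]),62,o)[:,:2];print(h,h.mean(0))
d=h[2]+h[3]-h[0]-h[1];print(np.linalg.norm(d)/2,np.arctan2(d[1],d[0]))
```

```text
[[325.069 223.646]
 [367.525 346.558]
 [527.784 292.298]
 [487.104 168.51 ]] [426.871 257.753]
169.1955852322658 -0.32646529602745794
171.1587084619164 -0.32798146396891564
130.03866173807623 2.809004695367377
130.30095340429122 2.8240817377156557
[[397.899 259.866]
 [402.468 273.619]
 [453.429 256.096]
 [448.894 242.357]] [425.672 257.985]
53.90307907773972 -0.3309631523260239
```

Lid centre is (426.5,257.8), yaw -0.327, and its measured size is 170×130 as it should be. Descending in stages to a reported z of about 0 (tip about 31).

Request:
step_arm(
  moves=[-0.3,0.15,0.5,-0.18,-0.18,0.08,-1,-0.1,0,0.8,0,0,0,-1,0,0,0.8,0,0,0,-1,0,0,0.8,0,0,0,-1,0,0,0.8,0,0,0,-1,0,0,0.8,0,0,0,-1,0,0,0,0,0,0,-1],
)

```text
time: 22.48
tool_pos: [416.5, 257.7, 76.4]
tcp_rot: [-3.135, -0.011, 2.797]
contact_force: [-0.4, -0.4, -0.5]
grip_width: 91.8
```

Run:
```python
from h import *
go([426.5,257.8,0],2.815)
```

```text
t 22.48 pos [416.5 257.7  76.4] [-3.135 -0.011  2.797] F [-0.4 -0.4 -0.5] w 91.8 | shift units [-0.51  0.2   3.81] turn units [-0.1  -0.16 -0.26]
```

Request:
step_arm(
  moves=[-0.5,0.2,0.3,-0.1,-0.15,-0.25,-1,-0.1,0,0.5,0,0,0,-1,-0.05,0,0.6,0,0,0,-1,-0.05,0,0.6,0,0,0,-1,0,0,0,0,0,0,-1],
)

```text
time: 22.9
tool_pos: [431.4, 257.6, 33.7]
tcp_rot: [3.14, 0.001, 2.813]
contact_force: [-0.0, -0.1, 0.1]
grip_width: 91.9
```

Run:
```python
from h import *
go([426.5,257.8,0],2.815)
im=capture("wrist");cv2.imwrite("pics/w17.png",im[:,:,::-1])
```

```text
t 22.9 pos [431.4 257.6  33.7] [3.140e+00 1.000e-03 2.813e+00] F [-0.  -0.1  0.1] w 91.9 | shift units [ 0.24 -0.07  1.68] turn units [ 0.02  0.01 -0.03]
```

View pics/w17.png

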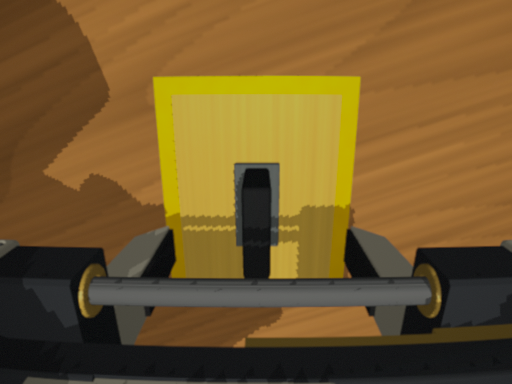

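The handle at (257,220) is centred between the jaws and the tool is level. Lowering the rest of the way.

Request:
step_arm(
  moves=[0.22,-0.05,0.4,0,0,0,-1,0,0,0.5,0,0,0,-1,0,0,0.4,0,0,0,-1,0,0,0.2,0,0,0,-1,0,0,0,0,0,0,-1],
)

```text
time: 23.37
tool_pos: [428.4, 259.2, 3.7]
tcp_rot: [3.137, 0.005, 2.812]
contact_force: [-0.4, -1.2, 0.3]
grip_width: 91.8
```

Run:
```python
from h import *
go([426.5,257.8,0],2.815)
```

```text
t 23.37 pos [428.4 259.2   3.7] [3.137 0.005 2.812] F [-0.4 -1.2  0.3] w 91.8 | shift units [ 0.07 -0.1   0.19] turn units [ 0.07  0.07 -0.04]
```

Request:
step_arm(
  moves=[0.07,-0.1,0.2,0.07,0.07,-0.04,-1,0,0,0,0,0,0,-1],
)

```text
time: 23.53
tool_pos: [426.2, 257.7, -0.8]
tcp_rot: [-3.141, -0.001, 2.815]
contact_force: [-0.2, -0.8, -0.1]
grip_width: 92.0
```

Request:
step_arm(
  moves=[0,0,0,0,0,0,1,0,0,0,0,0,0,1,0,0,0,0,0,0,1,0,0,0,0,0,0,1,0,0,0,0,0,0,1,0,0,0,0,0,0,1,0,0,0,0,0,0,1,0,0,0,0,0,0,1],
)

```text
time: 24.2
tool_pos: [427.3, 258.0, 0.3]
tcp_rot: [3.141, 0.001, 2.815]
contact_force: [0.3, 0.1, 0.4]
grip_width: 42.9
```

Request:
step_arm(
  moves=[0,0,0,0,0,0,1,0,0,0,0,0,0,1,0,0,0,0,0,0,1,0,0,0,0,0,0,1,0,0,0,0,0,0,1,0,0,0,0,0,0,1,0,0,0,0,0,0,1],
)

```text
time: 24.78
tool_pos: [427.3, 258.0, 0.4]
tcp_rot: [3.141, 0.001, 2.815]
contact_force: [-0.7, 0.2, 0.1]
grip_width: 16.0
```

Run:
```python
from h import *
go([426.5,257.8,0],2.815)
im=capture("wrist");cv2.imwrite("pics/w18.png",im[:,:,::-1])
```

```text
t 24.78 pos [4.273e+02 2.580e+02 4.000e-01] [3.141e+00 1.000e-03 2.815e+00] F [-0.7  0.2  0.1] w 16.0 | shift units [ 0.03 -0.02  0.02] turn units [ 0.01  0.02 -0.  ]
```

View pics/w18.png

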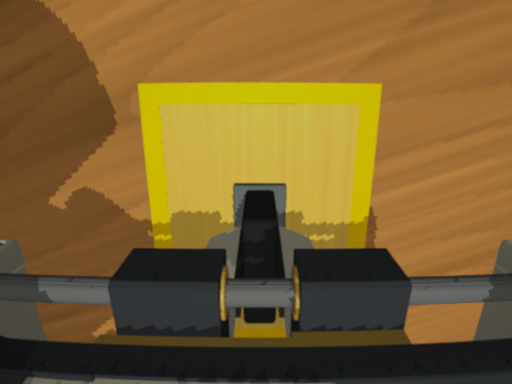

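Request:
step_arm(
  moves=[0,0,0,0,0,0,1,0,0,0,0,0,0,1,0,0,-0.2,0,0,0,1,0,0,-0.3,0,0,0,1,0,0,-0.4,0,0,0,1,0,0,-0.6,0,0,0,1,0,0,-0.6,0,0,0,1,0,0,0,0,0,0,1],
)

```text
time: 25.5
tool_pos: [425.8, 257.4, 44.8]
tcp_rot: [-3.14, -0.002, 2.815]
contact_force: [1.1, 0.8, -2.4]
grip_width: 16.1
```

Run:
```python
from h import *
go([426.5,257.8,170],2.815)
im=capture("side");crop(im,230,200,150,130,5,"s19.png")
im=capture("wrist");cv2.imwrite("pics/w19.png",im[:,:,::-1])
```

```text
t 25.5 pos [425.8 257.4  44.8] [-3.140e+00 -2.000e-03  2.815e+00] F [ 1.1  0.8 -2.4] w 16.1 | shift units [-0.02  0.02 -6.26] turn units [-0.03 -0.03  0.  ]
```

View pics/s19.png

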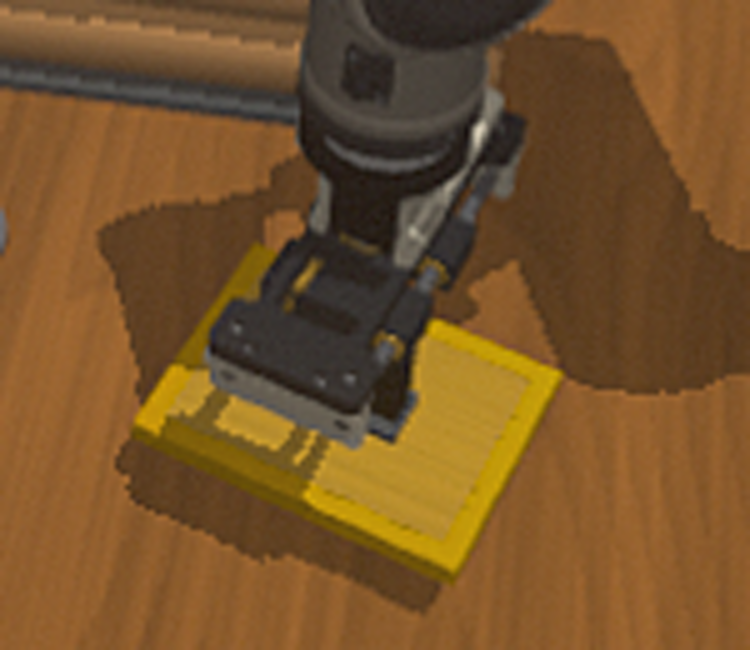

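View pics/w19.png

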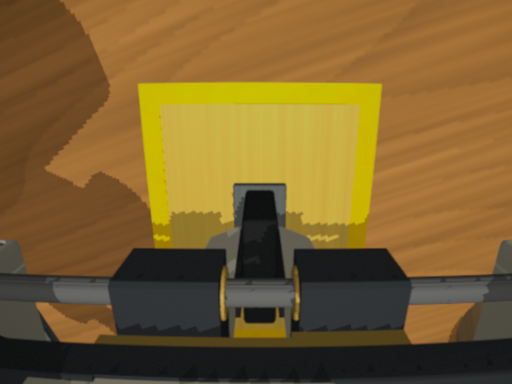

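The lid is lifted and sits as before relative to the gripper, so lid z ≈ reported z. Raising well above the rack.

Request:
step_arm(
  moves=[0,0,-0.6,0,0,0,1,0,0,-0.9,0,0,0,1,0,0,-0.9,0,0,0,1,0,0,-0.9,0,0,0,1,0,0,-0.9,0,0,0,1,0,0,-0.9,0,0,0,1,0,0,-0.9,0,0,0,1,0,0,-0.9,0,0,0,1],
)

```text
time: 26.27
tool_pos: [419.2, 254.6, 176.8]
tcp_rot: [-3.124, -0.02, 2.815]
contact_force: [0.0, -0.5, -2.9]
grip_width: 16.0
```

Request:
step_arm(
  moves=[0,0,-0.3,0,0,-1,1,0,0,-0.1,0,0,-1,1,0,0,-0.1,0,0,-1,1,0,0,-0.1,0,0,-1,1,0,0,-0.1,0,0,-0.8,1,0,0,0,0,0,0,1],
)

```text
time: 26.77
tool_pos: [419.4, 254.6, 191.5]
tcp_rot: [-3.132, -0.025, -3.118]
contact_force: [0.3, -0.4, -2.4]
grip_width: 15.6
```

Run:
```python
from h import *
go([467,-308,195],3.162)
```

```text
t 26.77 pos [419.4 254.6 191.5] [-3.132 -0.025 -3.118] F [ 0.3 -0.4 -2.4] w 15.6 | shift units [ -1.7  -28.18   0.05] turn units [-0.14 -0.36  0.05]
```

Request:
step_arm(
  moves=[-0.2,-0.4,0,-0.13,-0.35,0.05,1,-0.2,-0.7,-0.05,0,0,0,1,-0.1,-0.9,-0.1,0,0,0,1,-0.1,-0.9,-0.1,0,0,0,1,-0.1,-0.9,-0.1,0,0,0,1,-0.1,-0.9,-0.1,0,0,0,1,-0.1,-0.9,-0.1,0,0,0,1,-0.1,-0.9,-0.1,0,0,0,1],
)

```text
time: 27.43
tool_pos: [437.7, 122.2, 197.8]
tcp_rot: [-3.14, -0.012, -3.131]
contact_force: [0.4, -0.7, -2.5]
grip_width: 15.5
```

Run:
```python
from h import *
go([467,-308,195],3.162)
```

```text
t 27.43 pos [437.7 122.2 197.8] [-3.14  -0.012 -3.131] F [ 0.4 -0.7 -2.5] w 15.5 | shift units [ -1.24 -21.52   0.16] turn units [-0.02 -0.18 -0.14]
```

Request:
step_arm(
  moves=[-0.1,-0.9,-0.05,0,-0.1,-0.1,1,-0.1,-0.9,-0.05,0,-0.1,0,1,-0.1,-0.9,-0.05,0,0,0,1,-0.1,-0.9,-0.05,0,0,0,1,-0.1,-0.9,-0.05,0,0,0,1,-0.1,-0.9,-0.05,0,0,0,1,-0.1,-0.9,-0.05,0,0,0,1,-0.1,-0.9,-0.05,0,0,0,1],
)

```text
time: 28.1
tool_pos: [451.7, -28.7, 200.7]
tcp_rot: [-3.141, -0.008, -3.141]
contact_force: [0.8, -0.1, -3.0]
grip_width: 15.7
```

Run:
```python
from h import *
go([467,-308,195],3.162)
```

```text
t 28.1 pos [451.7 -28.7 200.7] [-3.141 -0.008 -3.141] F [ 0.8 -0.1 -3. ] w 15.7 | shift units [ -0.75 -13.97   0.29] turn units [-0.01 -0.11 -0.28]
```

Request:
step_arm(
  moves=[0,-0.9,0,0,-0.1,-0.1,1,0,-0.9,0,0,0,-0.1,1,0,-0.9,0,0,0,-0.1,1,0,-0.9,0,0,0,0,1,0,-0.9,0,0,0,0,1,0,-0.9,0,0,0,0,1,0,-0.9,0,0,0,0,1,0,-0.9,0,0,0,0,1],
)

```text
time: 28.77
tool_pos: [449.6, -178.9, 194.5]
tcp_rot: [3.137, -0.01, -3.136]
contact_force: [0.2, 1.5, -2.6]
grip_width: 15.8
```

Run:
```python
from h import *
go([467,-308,195],3.162)
```

```text
t 28.77 pos [ 449.6 -178.9  194.5] [ 3.137 -0.01  -3.136] F [ 0.2  1.5 -2.6] w 15.8 | shift units [-0.83 -6.46 -0.06] turn units [ 0.06 -0.15 -0.21]
```

Request:
step_arm(
  moves=[-0.2,-0.9,0,0.06,-0.1,-0.15,1,-0.2,-0.9,0,0,-0.1,-0.1,1,-0.2,-0.9,0,0,0,0,1,-0.2,-0.9,0,0,0,0,1,-0.1,-0.9,0,0,0,0,1,-0.1,-0.7,0,0,0,0,1,0,-0.4,0,0,0,0,1,0,0,0,0,0,0,1],
)

```text
time: 29.43
tool_pos: [468.1, -297.8, 186.2]
tcp_rot: [3.135, -0.006, -3.137]
contact_force: [-0.1, 0.3, -2.4]
grip_width: 15.5
```

Run:
```python
from h import *
go([467.5,-308,160],3.162)
im=capture("wrist");cv2.imwrite("pics/w20.png",im[:,:,::-1])
im=capture("side");crop(im,230,60,150,130,5,"s20.png")
```

```text
t 29.43 pos [ 468.1 -297.8  186.2] [ 3.135 -0.006 -3.137] F [-0.1  0.3 -2.4] w 15.5 | shift units [ 0.02 -0.52  1.31] turn units [ 0.1  -0.09 -0.23]
```

View pics/w20.png

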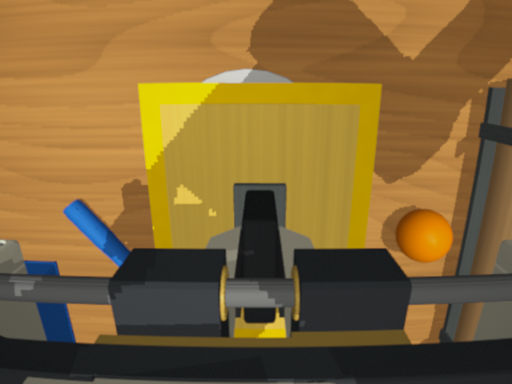

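View pics/s20.png

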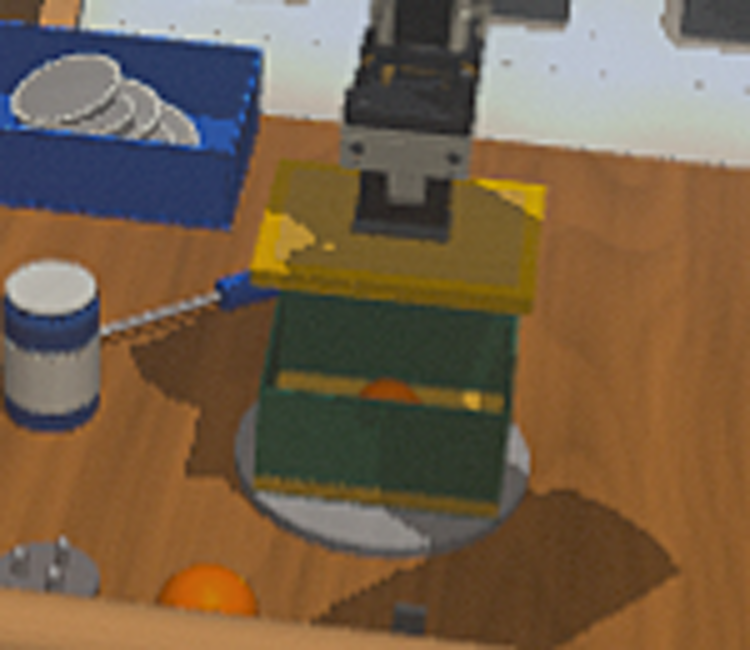

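The lid hovers above the tin with the soap visible inside. Descending gradually while centring. The target is reported z of about 109, which is about 12 mm above the rim.

Request:
step_arm(
  moves=[0,-0.5,0.4,0.1,-0.08,-0.2,1,0,-0.05,0.6,0,0,0,1,0,-0.05,0.6,0,0,0,1,0,0,0.6,0,0,0,1,0,0,0.4,0,0,0,1,0,0,0,0,0,0,1],
)

```text
time: 30.03
tool_pos: [468.3, -302.1, 133.5]
tcp_rot: [3.14, 0.001, -3.119]
contact_force: [-0.5, 0.2, -2.3]
grip_width: 15.6
```

Run:
```python
from h import *
go([467.5,-308,110],3.162)
```

```text
t 30.03 pos [ 468.3 -302.1  133.5] [ 3.140e+00  1.000e-03 -3.119e+00] F [-0.5  0.2 -2.3] w 15.6 | shift units [ 0.05 -0.3   1.17] turn units [0.03 0.01 0.03]
```

Request:
step_arm(
  moves=[0,-0.3,0.3,0,0,0,1,0,-0.05,0.3,0,0,0,1,0,-0.05,0.3,0,0,0,1,0,0,0.1,0,0,0,1,0,0,0,0,0,0,1],
)

```text
time: 30.45
tool_pos: [469.5, -309.8, 113.2]
tcp_rot: [3.141, 0.003, -3.118]
contact_force: [0.1, -0.6, -3.2]
grip_width: 15.7
```

Run:
```python
from h import *
go([468,-308,109],3.162)
im=capture("side");crop(im,230,60,150,130,5,"s21.png")
```

```text
t 30.45 pos [ 469.5 -309.8  113.2] [ 3.141e+00  3.000e-03 -3.118e+00] F [ 0.1 -0.6 -3.2] w 15.7 | shift units [0.07 0.09 0.21] turn units [0.01 0.04 0.05]
```

View pics/s21.png

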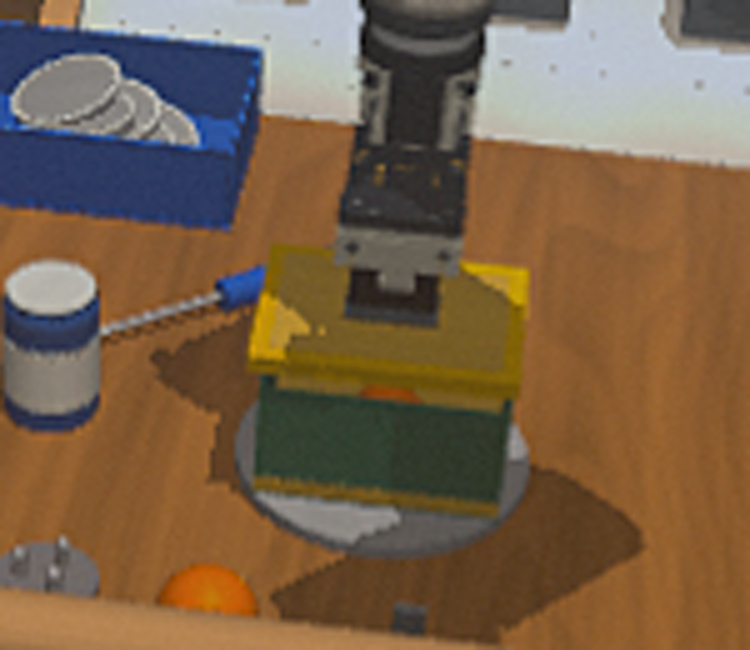

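Request:
step_arm(
  moves=[0.06,0.08,0.2,0,0.03,0.05,1,0,0,0,0,0,0,1,0,0,0,0,0,0,1],
)

```text
time: 30.75
tool_pos: [468.5, -308.5, 109.7]
tcp_rot: [-3.141, 0.001, -3.122]
contact_force: [-0.3, 0.2, -2.8]
grip_width: 15.9
```

Request:
step_arm(
  moves=[0,0,0,0,0,0,1,0,0,0,0,0,0,1,0,0,0,0,0,0,1,0,0,0,0,0,0,1],
)

```text
time: 31.08
tool_pos: [468.7, -308.6, 110.2]
tcp_rot: [-3.141, 0.002, -3.122]
contact_force: [-0.0, -0.0, -3.0]
grip_width: 16.2
```

Run:
```python
from h import *
go([468,-308,109],3.162)
print(get_obs()["dq"].round(4))
im=capture("side");crop(im,270,95,80,75,8,"s22.png")
im=capture("top");crop(im,265,130,130,140,4,"t22.png")
im=capture("wrist");cv2.imwrite("pics/w22.png",im[:,:,::-1])
for n,z in (("lid",108),):
    a=0.02;c=np.array([468,-308]);ex=np.array([np.cos(a),np.sin(a)]);ey=np.array([-ex[1],ex[0]])
    for nm,hx,hy,zz in (("lid skirt",85,65,109),("rim",80,60,97)):
        P=[np.r_[c+sx*hx*ex+hy*ey,zz] for sx in (1,-1)]
        print(nm,((proj("side",P)-[270,95])*8+3.5).round())
```

```text
t 31.08 pos [ 468.7 -308.6  110.2] [-3.141e+00  2.000e-03 -3.122e+00] F [-0. -0. -3.] w 16.2 | shift units [0.03 0.03 0.06] turn units [-0.01  0.03 -0.01]
[-0.0012 -0.0007 -0.0016 -0.0012  0.0006  0.0014]
lid skirt [[ 76. 330.]
 [511. 378.]]
rim [[ 88. 348.]
 [495. 393.]]
```

View pics/s22.png

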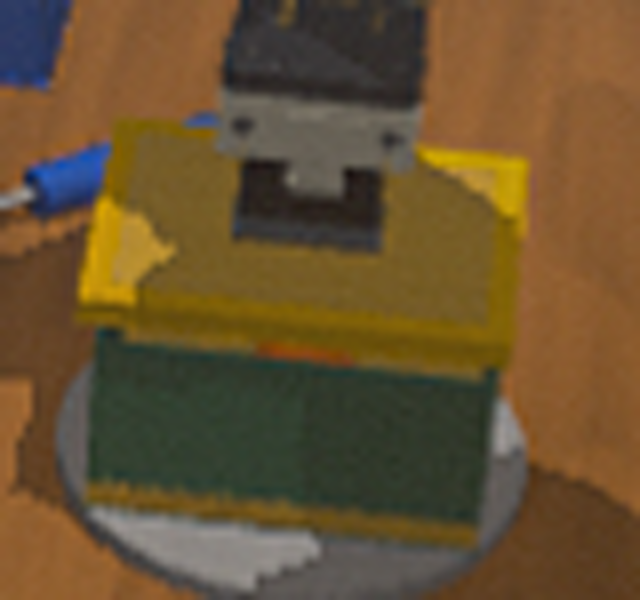

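View pics/t22.png

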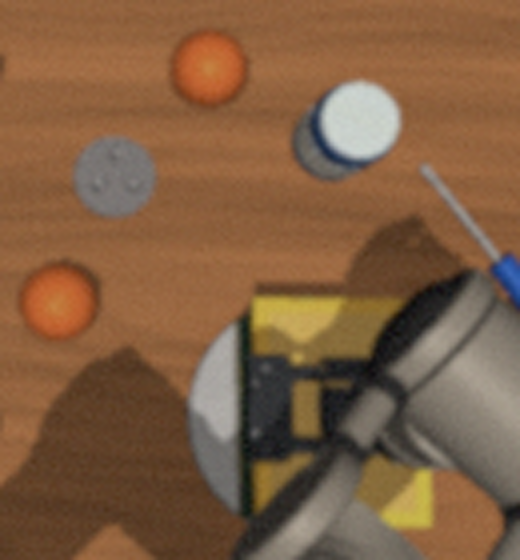

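View pics/w22.png

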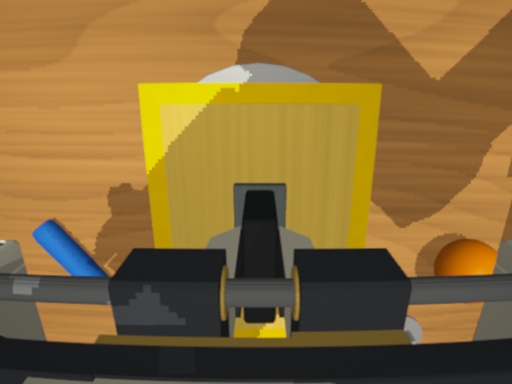

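In the side view the skirt and rim both sit about 9 crop pixels (about 1 camera pixel) above prediction. Their gap (about 16 crop px, 12–13 mm) and left-right centring match. The soap shows through the gap and the arm is still, so I'm handing in.

Run:
```python
from h import *
go([468,-308,109],3.162)
print(close_job())
```

```text
t 31.23 pos [ 468.6 -308.6  110.2] [-3.141e+00  2.000e-03 -3.122e+00] F [-0.  -0.2 -2. ] w 16.0 | shift units [0.03 0.03 0.06] turn units [-0.01  0.03 -0.01]
the job is handed in; nothing more can be done
None
```

I handed the job in at 31.2 s. The orange soap lies free in the green tin, and the lid is held level about 13 mm above the rim. No verdict was reported.

**What I did**
- I lowered the soap into the tin, let go a few millimetres above the floor, and saw it lying free near the middle afterwards.
- I took the lid by its handle (grip width 16 mm) and carried it over the rack with the skirt about 70 mm above the rack's top.
- It finished over the tin, still held.

**Last checks**
- **Position:** the lid is within about 1–2 mm of the measured tin centre, squared to about 0.01 rad and level to about 0.002 rad.
- **Contact:** the only force on the tool was 2–3 N, about the lid's weight, and the side view shows the gap with the soap inside.
- **Other things:** I saw no bystander moved and no force spike, but I made no final measurement of the rack, the white soap or the bottle.

**What disagreed**
- The real fingertips sit about 31 mm behind the reported TCP. My first two tries at the soap missed because of this: the fingers closed on or above the top of the ball. It stayed on its stand, and the third try worked with the offset allowed for.
- The side camera shows things about 1 pixel higher than predicted, for both lid and tin, so their relative position still agrees.

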